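# Move the lift-off door to the filled showcase

### The arm

A 6-joint arm with a two-finger parallel gripper is mounted at the origin on the work surface. World frame = base frame: x ahead of the robot, y to its left, z up, the work surface at z = 0. Lengths are in mm, angles in rad, forces in N, time in s.
With the tool pointing down it reaches from about 275 to 750 mm from the base axis. Payload 10.2 kg.
Tool frame: the origin (TCP) lies where the fingers leave the gripper's body, on its centre line; the fingertips stand 73 mm ahead of it and the grasp point (between the pads) lies 54 mm ahead of it (ctrl.tip_extent is the z of the fingertips in the tool frame, in mm); z points along the fingers, y is the line along which they close (so a half turn about z gives the same grasp; the last joint's range is limited). The gripper opens to 85 mm and grips with 20 to 120 N. Pads are 22 mm wide; open, the fingers measure 114 mm over their backs; the gripper's body (76 mm by 85 mm) begins 54 mm behind the grasp point. The pads swing forward as they close: fully open they stand 13 mm farther back than shut.
Start: joints at [0.983, 0.313, 1.498, -0, 1.331, -0.223], TCP at [187.313, 490.454, 303.894] pointing down, gripper open.
Joint ranges: [-2.94, 2.94], [-0.97, 2.17], [0.19, 2.56], [-1.23, 4.37], [0.02, 3.11], [-2.88, 2.88]. Speed limits (rad/s): [2.39, 2.39, 3.01, 3.14, 3.14, 3.14].

### API

Orientations are given as a unit quaternion [w, x, y, z].
In Python, from rig import readout, cams, order, ctrl gives the robot as it stands.
- The arm moves only by the tool send_path, called after "Emit:" by a JSON object that holds its "method" and its "body". Schema: {"type":"object","properties":{"plan":{"type":"string"},"jaw":{"type":"number"},"grip_n":{"type":"number"},"only":{"type":"string"},"quiet":{"type":"boolean"},"lines":{"type":"string"}},"required":["plan"],"additionalProperties":false}. plan is a string of 1 to 8 rows, parted by a bar, with the numbers parted by commas; each row has 6 numbers: dx, dy, dz in parts of the range, where 1.0 means 1000 mm, then a rotation vector rx, ry, rz in fractions of the full range, 1 being pi rad; each row is the pose to reach, as a shift and turn from the pose commanded when the call began, along the tool's axes at that moment; what a row does not reach only later rows make up. A row lasts 1/10 s, in which the tool goes at most 50 mm and 0.15 rad, less where a joint would pass 70% of its speed; a pose out of reach is approached as far as the arm can. jaw is the opening from 0.0 (shut) to 1.0 (fully open), set as the call begins (left out keeps the last). The fingers move at their own pace and stop on an object; grip_n is the grip in N (left out, the last holds). Time passes only in rows, so rows that do not move let the fingers close. The tool returns the time, the measured TCP pose, the force, the opening and the grip force at its end. only (a regular expression) keeps the lines of the reply that match it, lines (a string "A,B") keeps lines A to B, and quiet returns only ok. No shift or turn number may pass 1 either way. Input that does not fit is refused with a message, and nothing moves.
- readout.sense(): the state, without advancing time (a new reading comes with each control period).
- cams.capture(name): name is "side" or "top" or "wrist"; returns (picture, depth): 480x640x3 uint8, red, green, blue; 480x640 float32, mm along the optical axis (not along the pixel's ray), 0 where there is no reading.
- cams.calibration(name): a dict with "fx", "fy", "cx", "cy" (pixels), "distortion" ([k1, k2, p1, p2, k3] as OpenCV has them; the pictures are not rectified), "position" and "attitude" of the camera in the world. Camera axes: x right, y down, z forward; pixel columns grow to the right and rows downward; lengths in mm; the calibration is good to about 2 mm. A picture is of the moment at which its call begins: read the wrist's pose just before it. calibration takes no time and is no camera call; for the wrist camera it gives the pose at the moment of the call.
- order.finish_job(): hands the job in; it is judged then, once.
Trained networks look in the newest picture that a camera, given by its name, has taken for a name from the list of things; names that differ only in an ending like _2 or _b are one class to them, and where a whole thing is asked for, a point or a joint stands for the part that bears it (a point fixed in the world has none). Each returns a list of dicts, best first, with "p" (0 to 1); they miss things now and then, are a little off and sometimes report something else, mostly with a low value. They report only what shows in the picture. A call takes as long as a camera call. They do not tell look-alikes from the thing itself.
- cams.trace(target, camera): "pixels" (480x640 bool, what is visible of it) and "bbox" ([left, top, right, bottom] in pixels, round what is visible of it).
- cams.spot_point(target, camera): "uv" ([column, row] in pixels: a listed point, or the origin of a listed thing).
The state is a dict: "time_s": time; "joints": joint angles; "dq": joint speeds; "tau": joint torques, N m; "eef_pos": TCP position; "ee_rot": TCP orientation; "force": force on the tool from outside, world axes, zero at the start; "wrist_torque": the same for the moment, N m; "grip_width": opening from 0.0 (shut) to 1.0 (fully open); "grip_force": force on a finger pad.
Only numpy, scipy, OpenCV 4.12 (cv2) and the standard library are available. Lean on these libraries where they do the work, as an engineer would, in place of code of your own. Each camera call takes 0.05 s, during which the arm holds its last target. There are 200 camera calls.

### The job

One lift-off door serves the two counter showcases. Pull up the sprung hinge pin of the empty case by its T-handle and turn it so that it stays up by itself, lift the door off, and hang it on the case with the eggs: feel for the pivot on the sill and let the door down gently over it until it stands fully on the sill, never forcing it. Then turn that case's pin back so that it goes fully home into the top of the closed door, let go, and leave the eggs, figures and brush where they are.

Things in the scene. Friction and masses are not known exactly. Their poses are not given: they have to be found in the camera images.
- case_a: counter-top showcase, clear panes in aluminium profile, empty, the door hung on it at the start; fixed. Origin: centre of underside; x from its front to its back, y along the front, z up. Plinth 250 mm (y) from x -102 to 90, top at z 18 mm; its front 42 mm is the sill the door stands on. The box starts at x -60 mm, clear roof at z 172 mm. Hinge at the +y end of the front
- case_b: counter-top showcase, clear panes in aluminium profile, two eggs inside, front open at the start; fixed. Origin: centre of underside; x from its front to its back, y along the front, z up. Plinth 250 mm (y) from x -102 to 90, top at z 18 mm; its front 42 mm is the sill the door stands on. The box starts at x -60 mm, clear roof at z 172 mm. Hinge at the +y end of the front
- hinge_a (a point): point on the sill (z 18 mm of case_a) on the upright hinge axis, x -80, y +80 mm in the case; axes as the case. A pivot stub 8 mm thick and 10 mm high stands exactly here, in the door's hole at the start
- hinge_b (a point): point on the sill (z 18 mm of case_b) on the upright hinge axis, x -80, y +80 mm in the case; axes as the case. A pivot stub, 8 mm thick, 10 mm high, flat top with 0.4 mm bevel, is set on a slotted plate and stands up to 6 mm before or behind here along x (true in y). Where it is, is not measured: feel for it with the door or look from near. It stands firm
- bracket_a (a point): underside of the top bracket of case_a on the hinge axis (z 202 mm). Bracket 12 mm thick, from 26 mm to -y to 39 mm to +y of this point, 30 mm in x; a post holds it, 26 to 39 mm to +y, beside the door. On it stands the pin's slotted guide block, 28 x 28 mm, top 46 mm above this point
- bracket_b (a point): underside of the top bracket of case_b on the hinge axis (z 202 mm). Bracket 12 mm thick, from 26 mm to -y to 39 mm to +y of this point, 30 mm in x; a post holds it, 26 to 39 mm to +y, beside the door. On it stands the pin's slotted guide block, 28 x 28 mm, top 46 mm above this point
- door: the lift-off door, aluminium frame with clear pane, 200 wide (y), 27 thick (x), 160 mm high (z), about 0.4 kg. Origin: centre of underside; x to the inside. Hung: at x -80, y 0, z 18 mm in the case, axes as the case (on case_b x is off by as much as the stub). Raised 11 to 20 mm it clears stub and parked pin and comes off to the front (-x of the case). It stands by itself on the sill
- door_handle (a point): centre of the bar of the door's steel bow handle, 190 mm above the door's underside: bar 64 mm long (door's y), 12 mm thick (x), 16 mm high, open below it for 22 mm above the door's top edge
- door_hole (a point): mouth of the hole in the door's underside for the pivot stub, at y +80 mm of the door: 9.6 mm (x) by 14 mm (y), 13 mm deep, at the hinge end
- door_slot (a point): mouth of the slot in the door's top edge for the sprung pin, at y +80 mm of the door, 160 mm above its underside: 19.6 mm (x) by 16 mm (y), 12 mm deep
- tee_a (a point): centre of the T-bar on the sprung pin of case_a: bar 40 mm long, 8 mm thick, 14 mm high, at z = 270 mm in the frame of the case when home; it moves up and turns with the pin; y runs along the bar, z up. Below the bar is a 6 mm stem, 15 mm of it clear above the guide block when home
- tee_b (a point): the same point on the sprung pin of case_b, parked up and turned at the start
- pin_a_lift (a joint): lift of the sprung hinge pin of case_a, m: 0 home (its 6 mm tip reaches 8 mm into a hung door's slot), upper stop 0.036. A spring pulls it down: 5 N at 0, 0.2 N more per mm. Drawn past 0.030 it can be turned, and then rests on the guide block at 0.030 (tip 22 mm above a hung door's top)
- pin_a_turn (a joint): angle of that pin's T-handle, rad, counterclockwise from above positive, -1.4 to 1.4. At 0 the T-bar lies along the case's y and its cross pin drops into the guide block's slot, which keeps it within about 0.2 of 0 while lift is under 0.030. Past about 0.5 either way the cross pin sits on the block and the pin stays up
- pin_b_lift (a joint): lift of the sprung hinge pin of case_b, m: 0 home (its 6 mm tip reaches 8 mm into a hung door's slot), upper stop 0.036. A spring pulls it down: 5 N at 0, 0.2 N more per mm. Drawn past 0.030 it can be turned, and then rests on the guide block at 0.030 (tip 22 mm above a hung door's top); parked at the start
- pin_b_turn (a joint): angle of that pin's T-handle, rad, counterclockwise from above positive, -1.4 to 1.4. At 0 the T-bar lies along the case's y and its cross pin drops into the guide block's slot, which keeps it within about 0.2 of 0 while lift is under 0.030. Past about 0.5 either way the cross pin sits on the block and the pin stays up; 0.85 to 1.3 at the start
- egg_1: decorated egg in an egg cup, 44 mm across, 72 mm high, inside case_b: a bystander. Origin: centre of its underside
- egg_2: another such egg inside case_b, a bystander
- egg_3: another such egg on the table left of the cases, a bystander
- figure_1: small figure, 36 mm across, 80 mm high, on the table between the cases: a bystander. Origin: centre of its underside
- figure_2: another such figure on the table in front, between the cases, a bystander
- paintbrush: flat paint brush, 190 mm long, lying on the table right of the cases: a bystander
Things that resemble listed ones, but are neither listed nor needed, are in the scene too. Of the things that look like the door, the smaller one is meant.

How it is judged:
By the outcome, as a careful person would: the job done as asked, in the order asked, and still so for the second after the job is handed in, with the robot touching nothing.
It also fails if it takes over 72 s, if anything falls off the work surface, if the arm or the gripper's body presses on something with over 40 N, if the wrist force passes 120 N, or if a joint passes its speed limit or range.

## Working session

There is one attempt and no reset: what is moved stays moved. The work goes in short steps, Python scripts to look and compute and a tool call to move; the robot and the scene stay as the last step left them, time stands still between calls to the robot, and variables do not carry over. Pictures are saved under pics/ and viewed, at most 10 in all, crops included, and the job is handed in when it is done.

```bash
ls; mkdir -p pics; cat > h.py <<'E'
import numpy as np, cv2
from rig import readout, cams, order, ctrl
from scipy.spatial.transform import Rotation as R
def rot(q): return R.from_quat([q[1],q[2],q[3],q[0]]).as_matrix()
def K(c): return np.array([[c['fx'],0,c['cx']],[0,c['fy'],c['cy']],[0,0,1.]])
def ray(name,uv,c=None):
    c=c or cams.calibration(name)
    p=cv2.undistortPoints(np.array([[uv]],float),K(c),np.array(c['distortion'],float))[0,0]
    A=np.array(c['attitude'],float); A=rot(A) if A.size==4 else A.reshape(3,3)
    return np.array(c['position'],float), A@np.array([p[0],p[1],1.])
def at_z(name,uv,z,c=None):
    o,d=ray(name,uv,c); return o+d*(z-o[2])/d[2]
def at_depth(name,uv,dep,c=None):
    o,d=ray(name,uv,c); return o+d*dep
def proj(name,P,c=None):
    c=c or cams.calibration(name); A=np.array(c['attitude'],float); A=rot(A) if A.size==4 else A.reshape(3,3)
    q=(np.array(P,float).reshape(-1,3)-c['position'])@A
    return cv2.projectPoints(q,np.zeros(3),np.zeros(3),K(c),np.array(c['distortion'],float))[0][:,0]
def save(img,fn): cv2.imwrite('pics/'+fn,img[:,:,::-1])
E
python3 - <<'E'
from h import *
np.set_printoptions(precision=1,suppress=True)
for n in ['top','side']:
    im,d=cams.capture(n); save(im,n+'0.png'); np.save(n+'d.npy',d)
    c=cams.calibration(n); print(n,c)
    for t in ['case_a','door','hinge_a','bracket_a','door_handle','tee_a','egg_1','figure_1','paintbrush']:
        try: print(t,[(np.round(s['uv'],1).tolist(),round(s['p'],2),float(d[int(s['uv'][1]),int(s['uv'][0])])) for s in cams.spot_point(t,n)])
        except Exception as e: print(t,e)
print(readout.sense())
E
```

```text
pics
top {'fx': 451.3414319516232, 'fy': 451.3414319516232, 'cx': 318.15581331585486, 'cy': 238.36043880300247, 'distortion': array([-0.1,  0. ,  0. ,  0. ,  0. ]), 'position': array([ 257.3,    5.6, 1395.9]), 'attitude': array([ 0.1, -0.7,  0.7, -0.1])}
case_a [([379.4, 216.6], 0.88, 1115.4962158203125), ([252.8, 212.9], 0.55, 1254.072021484375), ([177.8, 227.4], 0.4, 1350.0390625)]
door [([253.4, 237.5], 0.93, 1375.6439208984375), ([205.0, 321.0], 0.9, 1341.442138671875)]
hinge_a [([360.5, 244.0], 0.85, 1395.251708984375), ([226.3, 240.7], 0.67, 1353.83251953125)]
bracket_a [([368.8, 231.0], 0.78, 1168.8162841796875), ([215.0, 227.3], 0.61, 1161.5469970703125)]
door_handle [([182.0, 323.6], 0.66, 1104.5386962890625)]
tee_a [([372.4, 225.7], 0.49, 1172.216552734375)]
egg_1 [([176.6, 226.1], 0.65, 1353.214111328125)]
figure_1 [([309.7, 254.8], 0.53, 1326.453125), ([310.3, 209.1], 0.52, 1382.2752685546875)]
paintbrush []
side {'fx': 477.9361514254877, 'fy': 477.9361514254877, 'cx': 320.87155044101866, 'cy': 241.57525601410845, 'distortion': array([0., 0., 0., 0., 0.]), 'position': arr
[... 782 characters left out ...]
267.8], 0.66, 1240.997314453125), ([441.5, 289.1], 0.57, 1187.022216796875)]
figure_1 [([331.9, 254.0], 0.54, 1282.591064453125), ([299.5, 296.0], 0.54, 1194.4853515625), ([249.5, 203.7], 0.46, 1187.4925537109375)]
paintbrush [([486.1, 325.3], 0.68, 1135.5460205078125), ([392.2, 269.2], 0.17, 1243.956298828125)]
{'time_s': 1.0, 'joints': array([ 1. ,  0.3,  1.5, -0. ,  1.3, -0.2]), 'dq': array([ 0.,  0.,  0., -0., -0.,  0.]), 'tau': array([ -0. , -41.2, -26. ,  -0. ,   0. ,  -0. ]), 'eef_pos': array([187.3, 490.4, 303.9]), 'ee_rot': array([-0. ,  0.2,  1. , -0. ]), 'force': array([ 0.4,  0.2, -0. ]), 'wrist_torque': array([-0., -0.,  0.]), 'grip_force': 0.0, 'grip_width': 0.9998153260991578}
```

View pics/top0.png

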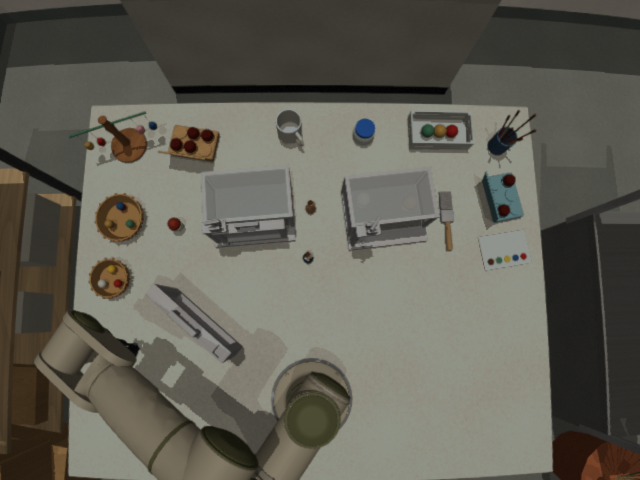

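View pics/side0.png

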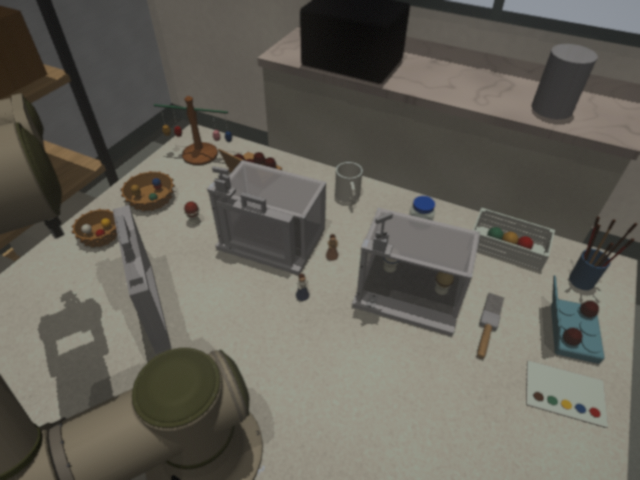

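Top view: case_a with the small door at (250,208), case_b with eggs at (390,208), larger look-alike door at (195,325) near the arm, figures at (310,207) and (308,257), brush at (448,220). Side view agrees. Next I'll get case poses from the depth.

```bash
cat > cloud.py <<'E'
from h import *
def cloud(n,d,c=None):
    c=c or cams.calibration(n); v,u=np.nonzero(d>0)
    p=cv2.undistortPoints(np.stack([u,v],1).astype(float)[:,None],K(c),np.array(c['distortion'],float))[:,0]
    return np.c_[p,np.ones(len(p))]*d[v,u][:,None]@rot(c['attitude']).T+c['position'],u,v
E
python3 - <<'E'
from cloud import *
np.set_printoptions(precision=1,suppress=True)
for n in ['top','side']:
    d=np.load(n+'d.npy'); P,u,v=cloud(n,d)
    tab=P[(P[:,2]<30)&(P[:,0]>200)&(P[:,0]<500)&(abs(P[:,1])<350)]
    print(n,'table z',np.median(tab[:,2]), tab[:,2].std())
    for nm,y0,y1 in [('a',80,400),('b',-420,-40)]:
        for zr in [(160,184),(206,222),(240,256),(262,315)]:
            m=(P[:,2]>zr[0])&(P[:,2]<zr[1])&(P[:,0]>250)&(P[:,1]>y0)&(P[:,1]<y1)
            Q=P[m]
            if len(Q)<4: print(nm,zr,len(Q));continue
            r=cv2.minAreaRect(Q[:,:2].astype(np.float32)); print(nm,zr,len(Q),np.round(r[0],1),np.round(r[1],1),round(r[2],1),'z',np.median(Q[:,2]))
im=cv2.imread('pics/top0.png')[160:260,190:450]; cv2.imwrite('pics/crop1.png',cv2.resize(im,None,fx=3,fy=3,interpolation=cv2.INTER_CUBIC))
E
```

```text
top table z -0.014084326034435435 5.58970551371352
a (160, 184) 4693 [486.4 217.5] [264.7 425.6] 74.7 z 172.18055871018646
a (206, 222) 625 [396.5 288.1] [123.2 337.1] 53.4 z 216.15779002780073
a (240, 256) 75 [376.7 292.4] [ 34.9 264.6] 70.7 z 246.92874923982254
a (262, 315) 100 [372.2 301.5] [ 33.4 267.9] 67.2 z 272.7206587130098
b (160, 184) 4522 [ 566.8 -230.2] [183.8 253.2] 7.8 z 171.85970941436676
b (206, 222) 169 [ 475.5 -152.8] [31.2 64.2] 6.9 z 213.60823626122829
b (240, 256) 68 [ 476.3 -159.4] [28.3 27.5] 6.9 z 246.60118272038142
b (262, 315) 54 [ 476.2 -159.2] [ 7.6 39.3] 55.5 z 305.59159602328714
side table z -0.7046806236594989 5.480419759035833
a (160, 184) 4389 [1102.8  240. ] [1576.6  319.7] 0.0 z 171.0083454639306
a (206, 222) 1062 [1066.5  264. ] [ 298.1 1638. ] 87.5 z 214.31830073489687
a (240, 256) 473 [1077.8  300.7] [ 261.8 1649.6] 83.7 z 246.91781446053585
a (262, 315) 2508 [934.  284.2] [ 233.3 1367.5] 89.9 z 300.082765687664
b (160, 184) 5339 [1174.9 -230.1] [1436.3  379. ] 0.0 z 171.1891838445033
b (206, 222) 805 [1170.4 -247.4] [1423.7  379. ] 1.4 z 213.34321258995953
b (240, 256) 629 [1170.4 -248. ] [1417.8  378.1] 1.5 z 247.0695110661802
b (262, 315) 1780 [1180.2 -282.3] [1424.5  378.5] 4.4 z 284.150550407098
```

View pics/crop1.png

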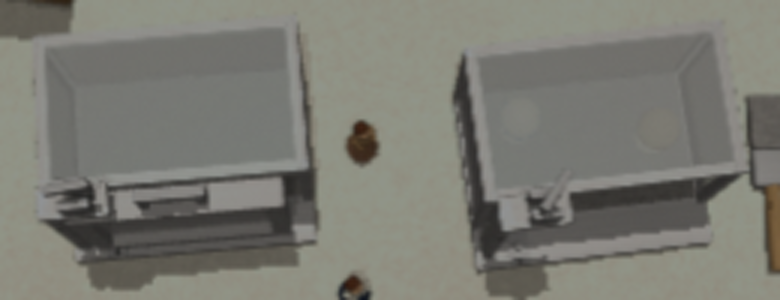

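The crop shows both tees: a's at about (70,195) lies along its case, b's at (550,195) is turned (parked). The depth is clean, so I'll fit more tightly.

```bash
python3 - <<'E'
from cloud import *
np.set_printoptions(precision=1,suppress=True)
d=np.load('topd.npy'); P,u,v=cloud('top',d)
def fit(Q,t):
    r=cv2.minAreaRect(Q[:,:2].astype(np.float32)); return np.round(r[0],1),np.round(r[1],1),round(r[2],2),len(Q),'z',np.round([Q[:,2].min(),np.median(Q[:,2]),Q[:,2].max()],1)
for nm,x0,y0,y1 in [('a',385,60,345),('b',380,-420,-60)]:
    for zr in [(168,175),(176,181),(200,212),(212,219),(244,250),(250,320)]:
        m=(P[:,2]>zr[0])&(P[:,2]<zr[1])&(P[:,0]>x0)&(P[:,0]<700)&(P[:,1]>y0)&(P[:,1]<y1)
        if m.sum()>4: print(nm,zr,*fit(P[m],0))
# side cloud too
d=np.load('sided.npy'); P,u,v=cloud('side',d)
for nm,x0,y0,y1 in [('a',385,60,345),('b',380,-420,-60)]:
    for zr in [(244,250),(250,320)]:
        m=(P[:,2]>zr[0])&(P[:,2]<zr[1])&(P[:,0]>x0)&(P[:,0]<560)&(P[:,1]>y0)&(P[:,1]<y1)
        if m.sum()>4: print('side',nm,zr,*fit(P[m],0))
E
```

```text
a (168, 175) [570.5 181.4] [186.4 250. ] 4.5 3867 z [168.  171.8 175. ]
a (176, 181) [567.2 181.8] [184.5 243.6] 2.79 530 z [176.  177.3 181. ]
a (200, 212) [489.2 216.9] [ 27.7 148.8] 10.31 67 z [201.  209.3 212. ]
a (212, 219) [488.5 217.6] [ 28.9 148.1] 6.31 200 z [212.  215.1 218.8]
a (244, 250) [485.3 255.2] [27.5 26.1] 2.74 45 z [244.3 247.  249.7]
a (250, 320) [484.1 254.6] [32.7 26.5] 64.32 68 z [251.2 274.8 280. ]
b (168, 175) [ 565.4 -229.8] [183.2 251.5] 7.21 3749 z [168.  171.7 175. ]
b (176, 181) [ 578.6 -223.5] [161.5 251.4] 12.45 221 z [176.  176.8 180.9]
b (200, 212) [ 475.6 -152.8] [31.1 64.2] 6.95 51 z [200.4 210.6 212. ]
b (212, 219) [ 475.  -152.8] [29.3 64.2] 4.75 126 z [212.  214.3 218.4]
b (244, 250) [ 476.4 -159.3] [28.  27.3] 7.72 49 z [244.  246.6 249.8]
b (250, 320) [ 476.3 -159.5] [22.4 36.8] 26.68 63 z [250.  305.2 309.8]
side a (244, 250) [484.3 250.9] [29.7 29.2] 8.87 67 z [244.2 246.5 249.9]
side a (250, 320) [485.5 251.1] [15.  41.5] 6.97 106 z [251.  270.6 280.1]
side b (244, 250) [ 474.5 -160.9] [33.  27.1] 7.2 85 z [244.  247.1 249.9]
side b (250, 320) [ 474.6 -160.3] [ 9.5 41.3] 57.05 174 z [250.3 298.7 308.2]
```

```bash
python3 - <<'E'
from cloud import *
from scipy.optimize import least_squares
np.set_printoptions(precision=2,suppress=True)
for n in ['top','side']:
  d=np.load(n+'d.npy'); P,u,v=cloud(n,d)
  for nm,x0,y0,y1 in [('a',400,60,330),('b',380,-400,-60)]:
    m=(P[:,2]>167)&(P[:,2]<177)&(P[:,0]>x0)&(P[:,0]<720)&(P[:,1]>y0)&(P[:,1]<y1)
    Q=P[m][:,:2]
    x,y,a=(570,190,.08) if nm=='a' else (567,-230,.12)
    for it in range(6):
        c,s=np.cos(a),np.sin(a); L=(Q-[x,y])@np.array([[c,-s],[s,c]])
        # back edge, sides
        B=[L[(abs(L[:,1]-t)<3)][:,0].max() for t in np.arange(-100,101,5)]
        S1=[L[(abs(L[:,0]-t)<3)&(L[:,1]<140)][:,1].max() for t in np.arange(-40,75,5)]
        S0=[L[(abs(L[:,0]-t)<3)&(L[:,1]>-140)][:,1].min() for t in np.arange(-40,75,5)]
        pb=np.polyfit(np.arange(-100,101,5),B,1); p1=np.polyfit(np.arange(-40,75,5),S1,1);p0=np.polyfit(np.arange(-40,75,5),S0,1)
        da=-pb[0]; ex=np.median(B)-90; ey=(np.median(S1)+np.median(S0))/2
        a+=da; x+=c*ex-s*ey; y+=s*ex+c*ey
    c,s=np.cos(a),np.sin(a); h=np.array([x,y])+[c*-80-s*80,s*-80+c*80]
    print(n,nm,'case',x,y,'yaw',a,'deg',np.degrees(a),'width',np.median(S1)-np.median(S0),'sideslopes',p1[0],p0[0],'hinge',h, 'ptp',np.std(B))
E
```

```text
top a case 572.0133080060873 181.76818271364297 yaw 0.0789261643486823 deg 4.5221361103354 width 244.48240727177193 sideslopes 0.017369235404584682 -0.06489220007400119 hinge [485.95 255.21] ptp 0.9466444981163312
top b case 565.3480162864197 -229.73943293008037 yaw 0.12450154309578919 deg 7.133412962254854 width 248.68469696490735 sideslopes -0.0023548884872967705 -0.008720918860611389 hinge [ 476.03 -160.29] ptp 1.0102106720984718
side a case 570.2549307864117 179.8942033964009 yaw 0.09221413106449944 deg 5.283480521462035 width 240.7507777446062 sideslopes 0.4695857694626448 -0.07664763117192414 hinge [483.23 252.19] ptp 1.7114394036269809
side b case 563.7233443701624 -231.68666180467685 yaw 0.11506255946836796 deg 6.592599037510533 width 249.57608921651294 sideslopes 0.39810481824589566 0.009679470689999579 hinge [ 475.07 -161.4 ] ptp 1.3873984792324896
```

```bash
cat >> h.py <<'E'
def go(P,ydir,verbose=True):
    """tool down, tool y along world angle ydir (mod pi); prints row"""
    s=readout.sense(); T=rot(s['ee_rot']); p=np.array(s['eef_pos'])
    best=None
    for k in (0,np.pi):
        y=np.array([np.cos(ydir+k),np.sin(ydir+k),0]); z=np.array([0,0,-1.]); G=np.c_[np.cross(y,z),y,z]
        rv=R.from_matrix(T.T@G).as_rotvec()
        if verbose: print('k',k>0,'row',np.round(T.T@(np.array(P)-p),1).tolist(),np.round(rv,3).tolist(),'j6->',np.round(s['joints'][5],2))
E
python3 - <<'E'
from h import *
np.set_printoptions(precision=3,suppress=True)
s=readout.sense(); T=rot(s['ee_rot']); c=cams.calibration('wrist')
print(T); print('cam in tool',T.T@(c['position']-s['eef_pos'])); print(T.T@rot(c['attitude'])); print(c['fx'],c['cx'],c['cy'],c['distortion'],ctrl.tip_extent)
go([440,250,450],0.08); go([440,-165,450],.122)
E
```

```text
[[-0.934  0.357 -0.   ]
 [ 0.357  0.934 -0.   ]
 [-0.    -0.    -1.   ]]
cam in tool [ 66.181  -0.495 -69.218]
[[-0.    -0.963 -0.268]
 [ 1.    -0.    -0.001]
 [ 0.001 -0.268  0.963]]
368.46944373781747 314.10428117751616 243.10311142035223 [0.017 0.    0.    0.    0.   ] 72.6
k False row [-321.8, -134.5, -146.1] [-0.0, 0.0, 1.126] j6-> -0.22
k True row [-321.8, -134.5, -146.1] [-0.0, -0.0, -2.016] j6-> -0.22
k False row [-469.9, -522.2, -146.1] [-0.0, 0.0, 1.084] j6-> -0.22
k True row [-469.9, -522.2, -146.1] [-0.0, -0.0, -2.058] j6-> -0.22
```

```bash
python3 - <<'E'
from h import *
go([368,-180,450],.122)
E
```

```text
k False row [-408.0, -561.9, -146.1] [-0.0, 0.0, 1.084] j6-> -0.22
k True row [-408.0, -561.9, -146.1] [-0.0, -0.0, -2.058] j6-> -0.22
```

Units first: shifts go in shares of 1000 mm and turns go in shares of pi rad. So -204 mm / 1000 = -0.204, -163 mm / 1000 = -0.163, 0.6 rad / 3.1416 = 0.191.

Emit:
{"method": "send_path", "body": {"plan": "0,0,-0.05,0,0,0 | 0,0,-0.1,0,0,0 | 0,0,-0.146,0,0,0.0318 | -0.03,-0.041,-0.146,0,0,0.0637 | -0.06,-0.082,-0.146,0,0,0.0955 | -0.089,-0.123,-0.146,0,0,0.1273 | -0.118,-0.163,-0.146,0,0,0.1592 | -0.148,-0.204,-0.146,0,0,0.191", "jaw": 1.0}}

```text
time_s: 1.8
eef_pos: [251.9, 247.3, 449.9]
ee_rot: [0.0, 0.465, 0.885, 0.0]
force: [1.4, 0.4, 0.8]
grip_width: 1.001
grip_force: 0.0
```

```bash
python3 - <<'E'
from h import *
go([368,-180,450],.122)
E
```

```text
k False row [-417.8, -146.7, -0.1] [0.001, 0.0, 0.481] j6-> -0.16
k True row [-417.8, -146.7, -0.1] [-0.0, 0.001, -2.661] j6-> -0.16
```

Converted, -376 mm / 1000 = -0.376, -329 mm / 1000 = -0.329, 0.48 rad / 3.1416 = 0.1528.

Emit:
{"method": "send_path", "body": {"plan": "-0.047,-0.016,0,0,0,0.0255 | -0.094,-0.033,0,0,0,0.0509 | -0.141,-0.049,0,0,0,0.0764 | -0.188,-0.066,0,0,0,0.1019 | -0.235,-0.082,0,0,0,0.1273 | -0.282,-0.099,0,0,0,0.1528 | -0.329,-0.115,0,0,0,0.1528 | -0.376,-0.132,0,0,0,0.1528"}}

```text
time_s: 2.6
eef_pos: [357.8, -137.4, 450.1]
ee_rot: [0.0, 0.662, 0.75, 0.0]
force: [1.1, 0.5, 0.7]
grip_width: 1.001
grip_force: 0.0
```

```bash
python3 - <<'E'
from h import *
go([368,-180,190],.122)
E
```

```text
k False row [-43.4, 4.6, 260.1] [0.001, 0.0, 0.003] j6-> -0.8
k True row [-43.4, 4.6, 260.1] [-0.001, 0.001, -3.139] j6-> -0.8
```

Converted, 260 mm / 1000 = 0.26, 250 mm / 1000 = 0.25.

Emit:
{"method": "send_path", "body": {"plan": "-0.043,0.005,0.05,0,0,0 | -0.043,0.005,0.1,0,0,0 | -0.043,0.005,0.15,0,0,0 | -0.043,0.005,0.2,0,0,0 | -0.043,0.005,0.25,0,0,0 | -0.043,0.005,0.26,0,0,0 | -0.043,0.005,0.26,0,0,0"}}

```text
time_s: 3.3
eef_pos: [367.4, -176.4, 187.6]
ee_rot: [-0.003, 0.661, 0.75, 0.0]
force: [0.0, -0.4, 0.2]
grip_width: 0.996
grip_force: 0.0
```

```bash
python3 - <<'E'
from cloud import *
np.set_printoptions(precision=3,suppress=True)
s=readout.sense(); print(s['joints'],s['eef_pos']); c=cams.calibration('wrist')
im,d=cams.capture('wrist'); save(im,'w1.png'); np.save('w1d.npy',d); np.save('w1c.npy',c,allow_pickle=True)
P,u,v=cloud('wrist',d,c)
a=.1225; L=(P-[565.3,-229.7,0])@np.array([[np.cos(a),-np.sin(a),0],[np.sin(a),np.cos(a),0],[0,0,1]])
m=(abs(L[:,0]+80)<20)&(abs(L[:,1]-80)<20)&(L[:,2]>8)&(L[:,2]<40)
Q=L[m]; print(len(Q))
for lo,hi in [(12,16),(16,20),(20,25),(25,27),(27,30),(30,40)]:
    q=Q[(Q[:,2]>=lo)&(Q[:,2]<hi)]
    if len(q): print(lo,hi,len(q),q.min(0),q.max(0),np.median(q,0))
print(cams.spot_point('hinge_b','wrist'))
print(proj('wrist',[[476,-160,18],[476,-160,28]],c))
E
```

```text
[-0.737  0.204  1.98   0.     0.963 -0.863] [ 367.354 -176.443  187.647]
3690
12 16 162 [-99.992  60.157  12.019] [-60.562  99.942  15.998] [-99.583  82.679  15.272]
16 20 3217 [-99.973  60.033  16.005] [-60.043  99.995  19.958] [-80.95   81.344  17.841]
20 25 79 [-98.076  71.225  20.012] [-60.886  91.071  24.97 ] [-83.067  81.621  20.778]
25 27 49 [-84.394  76.568  25.044] [-76.553  83.848  26.925] [-80.719  80.672  26.512]
27 30 83 [-84.553  76.791  27.015] [-77.015  84.124  28.948] [-80.789  80.322  27.6  ]
[{'uv': [477.8, 237.1], 'p': 0.6}]
[[477.618 240.354]
 [484.249 244.361]]
```

View pics/w1.png

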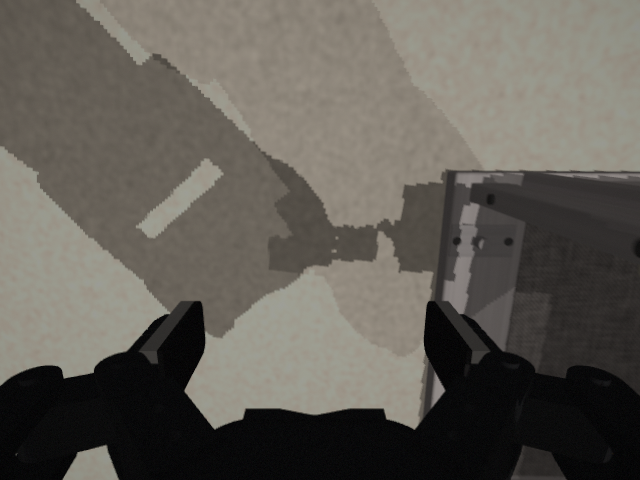

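The wrist view shows the pivot stub of case_b on its plate at (478,240), with screws at (457,241) and (508,241). I'll refine stub, sill edge and yaw from its depth.

```bash
cat > edge.py <<'E'
from cloud import *
def sill(P,x,y,a,name):
    """front edge line of plinth top in approx case frame; returns refined"""
    M=np.array([[np.cos(a),-np.sin(a),0],[np.sin(a),np.cos(a),0],[0,0,1]])
    L=(P-[x,y,0])@M
    q=L[(L[:,2]>16)&(L[:,2]<20)&(L[:,0]>-115)&(L[:,0]<-85)]
    ts=np.arange(-110,121,3); E=[];T=[]
    for t in ts:
        w=q[abs(q[:,1]-t)<1.5]
        if len(w)>4: E.append(w[:,0].min()); T.append(t)
    p=np.polyfit(T,E,1)
    r=np.abs(np.polyval(p,T)-E); k=r<2; p=np.polyfit(np.array(T)[k],np.array(E)[k],1)
    e=q[(q[:,0]>-98)&(q[:,1]>90)]
    print(name,'edge x at y=80:',np.polyval(p,80),'slope',p[0],'n',k.sum(),'yrange',min(T),max(T),'+y end',e[:,1].max() if len(e) else None)
    return L
E
python3 - <<'E'
from edge import *
np.set_printoptions(precision=2,suppress=True)
c=np.load('w1c.npy',allow_pickle=True).item(); d=np.load('w1d.npy'); P,u,v=cloud('wrist',d,c)
L=sill(P,565.3,-229.7,.1225,'B')
q=L[(abs(L[:,0]+80)<15)&(abs(L[:,1]-80)<12)&(L[:,2]>24)&(L[:,2]<31)]
print('stub minmax',q.min(0),q.max(0), 'world',P[(abs(L[:,0]+80)<15)&(abs(L[:,1]-80)<12)&(L[:,2]>26.5)&(L[:,2]<31)].mean(0))
# block/bracket from wrist?
q=L[(L[:,2]>195)&(L[:,2]<260)]; print(len(q))
go([368-80+66,10,450],.08)
E
```

```text
B edge x at y=80: -99.90919355288949 slope 0.0060071115001253585 n 38 yrange -50 118 +y end 125.55105264466216
stub minmax [-84.55  76.57  24.01] [-76.55  84.18  28.95] world [ 475.48 -159.87   27.46]
24059
k False row [187.7, 9.2, -259.3] [0.001, 0.001, 0.046] j6-> -0.86
k True row [187.7, 9.2, -259.3] [-0.001, 0.001, -3.096] j6-> -0.86
```

```bash
python3 - <<'E'
from cloud import *
d=np.load('topd.npy'); P,u,v=cloud('top',d)
m=(abs(P[:,0]-377)<62)&(abs(P[:,1]-241)<75)&(P[:,2]>50); print(m.sum(), P[m].min(0) if m.any() else '')
m=(P[:,1]>80)&(P[:,0]<380)&(P[:,0]>0)&(P[:,2]>40)&(P[:,2]<320)&(u>150)&(u<242)&(v>280)&(v<362); print(P[m].min(0),P[m].max(0))
go([377,241,450],.08)
E
```

```text
0 
[130.43688687 206.45365148  40.02102617] [333.41457636 421.30693455 276.30596869]
k False row [414.0, 61.0, -259.4] [0.001, 0.001, 0.046] j6-> -0.86
k True row [414.0, 61.0, -259.4] [-0.001, 0.001, -3.096] j6-> -0.86
```

Converted, -260 mm / 1000 = -0.26, -250 mm / 1000 = -0.25, -0.04 rad / 3.1416 = -0.0127.

Emit:
{"method": "send_path", "body": {"plan": "0,0,-0.05,0,0,0 | 0,0,-0.1,0,0,0 | 0,0,-0.15,0,0,0 | 0,0,-0.2,0,0,0 | 0,0,-0.25,0,0,0 | 0.048,-0.005,-0.26,0,0,-0.0064 | 0.096,-0.011,-0.26,0,0,-0.0127 | 0.144,-0.016,-0.26,0,0,-0.0127"}}

```text
time_s: 4.2
eef_pos: [332.9, -34.7, 452.2]
ee_rot: [0.002, 0.646, 0.763, 0.001]
force: [0.6, 0.6, 0.0]
grip_width: 0.999
grip_force: 0.0
```

```bash
python3 - <<'E'
from h import *
go([377,241,450],.08)
E
```

```text
k False row [264.7, 88.8, 1.8] [0.004, 0.003, 0.085] j6-> -0.62
k True row [264.7, 88.8, 1.8] [-0.004, 0.006, -3.056] j6-> -0.62
```

Converted, 265 mm / 1000 = 0.265, 235 mm / 1000 = 0.235, 0.085 rad / 3.1416 = 0.0271.

Emit:
{"method": "send_path", "body": {"plan": "0.047,0.016,0.002,0,0,0.0271 | 0.094,0.032,0.002,0,0,0.0271 | 0.141,0.047,0.002,0,0,0.0271 | 0.188,0.063,0.002,0,0,0.0271 | 0.235,0.079,0.002,0,0,0.0271 | 0.265,0.089,0.05,0,0,0.0271 | 0.265,0.089,0.1,0,0,0.0271 | 0.265,0.089,0.15,0,0,0.0271"}}

```text
time_s: 5.0
eef_pos: [378.0, 240.7, 307.6]
ee_rot: [0.001, 0.677, 0.736, 0.002]
force: [1.6, -0.5, -1.1]
grip_width: 1.001
grip_force: 0.0
```

Emit:
{"method": "send_path", "body": {"plan": "0,0,0.05,0,0,0 | 0,0,0.09,0,0,0 | 0,0,0.11,0,0,0 | 0,0,0.11,0,0,0"}}

```text
time_s: 5.4
eef_pos: [378.0, 239.5, 196.8]
ee_rot: [-0.0, 0.678, 0.735, -0.001]
force: [0.1, -0.9, 0.9]
grip_width: 1.004
grip_force: 0.0
```

```bash
python3 - <<'E'
from edge import *
np.set_printoptions(precision=3,suppress=True)
s=readout.sense(); print(s['joints'],s['eef_pos'],s['dq']); c=cams.calibration('wrist')
im,d=cams.capture('wrist'); np.save('w2d.npy',d); np.save('w2c.npy',c,allow_pickle=True); save(im,'w2.png')
P,u,v=cloud('wrist',d,c)
L=sill(P,572,181.8,.079,'A')
q=L[(L[:,2]>240)&(L[:,2]<250)]; print('block',len(q)); 
if len(q): print(q.min(0),q.max(0))
q=L[(abs(L[:,0]+80)<30)&(L[:,2]>100)&(abs(L[:,1])<130)&(L[:,2]<182)]; print('door',len(q),q.min(0),q.max(0))
go([486,254.5,400],.08)
E
```

```text
[ 0.302  0.27   1.863 -0.     1.01   0.221] [377.982 239.534 196.814] [ 0.001 -0.047 -0.062  0.001  0.053 -0.001]
A edge x at y=80: -99.52907031935476 slope 0.007592068743448357 n 21 yrange -74 103 +y end 103.1786478057481
block 0
door 21821 [-94.392 -37.779 100.007] [-50.311 123.562 172.984]
k False row [6.0, 108.4, -201.5] [0.001, -0.0, 0.001] j6-> 0.22
k True row [6.0, 108.4, -201.5] [0.0, 0.002, -3.141] j6-> 0.22
```

Converted, -201 mm / 1000 = -0.201, -190 mm / 1000 = -0.19.

Emit:
{"method": "send_path", "body": {"plan": "0,0,-0.05,0,0,0 | 0,0,-0.1,0,0,0 | 0,0,-0.15,0,0,0 | 0.002,0.03,-0.19,0,0,0 | 0.004,0.07,-0.201,0,0,0 | 0.006,0.108,-0.201,0,0,0 | 0.006,0.108,-0.201,0,0,0"}}

```text
time_s: 6.15
eef_pos: [488.0, 254.1, 399.7]
ee_rot: [0.001, 0.678, 0.735, 0.001]
force: [-0.6, 0.4, -0.4]
grip_width: 1.003
grip_force: 0.0
```

```bash
python3 - <<'E'
from edge import *
np.set_printoptions(precision=2,suppress=True)
s=readout.sense(); print(s['eef_pos'],s['dq']); c=cams.calibration('wrist')
im,d=cams.capture('wrist'); np.save('w3d.npy',d); save(im,'w3.png')
P,u,v=cloud('wrist',d,c)
for zr in [(244,250),(264,281)]:
    q=P[(P[:,2]>zr[0])&(P[:,2]<zr[1])&(abs(P[:,0]-486)<40)&(abs(P[:,1]-254)<40)]
    if len(q)>4: r=cv2.minAreaRect(q[:,:2].astype(np.float32)); print(zr,len(q),r,q.min(0),q.max(0))
top=P[(P[:,2]>274)&(P[:,2]<281)&(abs(P[:,0]-486)<40)&(abs(P[:,1]-254)<40)]
r=cv2.minAreaRect(top[:,:2].astype(np.float32)); print('teetop',r,np.median(top[:,2]))
hd=P[(P[:,2]>212)&(P[:,2]<220)&(abs(P[:,0]-494)<40)&(abs(P[:,1]-175)<50)]
r=cv2.minAreaRect(hd[:,:2].astype(np.float32)); print('handle',r,np.median(hd[:,2]))
go([486,254.5,400],.075)
E
```

```text
[488.02 254.08 399.74] [ 0.02 -0.08  0.11  0.01  0.    0.01]
(244, 250) 1168 ((487.17596435546875, 253.84385681152344), (28.043771743774414, 28.001811981201172), 4.399158954620361) [472.6  238.9  244.15] [501.64 268.54 249.31]
(264, 281) 1041 ((487.1249694824219, 253.84024047851562), (8.009825706481934, 40.2269401550293), 10.397168159484863) [480.01 234.04 264.53] [493.96 273.65 278.19]
teetop ((487.1289367675781, 253.753662109375), (7.9864044189453125, 40.055198669433594), 10.39716911315918) 276.0568190348888
handle ((493.54498291015625, 174.55198669433594), (11.387300491333008, 63.5577507019043), 4.670361518859863) 215.21741517451437
k False row [0.4, -0.3, -0.1] [0.002, -0.0, 0.005] j6-> 0.19
k True row [0.4, -0.3, -0.1] [0.001, 0.004, -3.136] j6-> 0.19
```

View pics/w3.png

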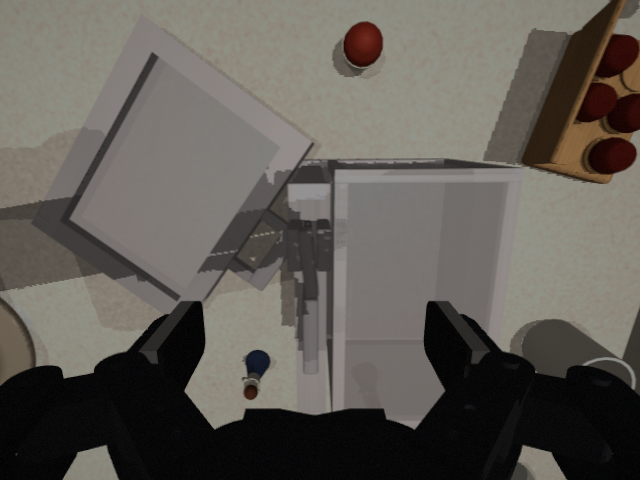

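The wrist view shows tee_a centred at about (309,262), slightly turned, with the door handle at (311,335) below it. Depth sizes match exactly (8×40 bar, 28×28 block).

```bash
python3 - <<'E'
from h import *
go([487.2,253.8,326],.181)
E
```

```text
k False row [-0.4, 0.7, 73.9] [0.002, -0.0, -0.101] j6-> 0.19
k True row [-0.4, 0.7, 73.9] [-0.0, -0.004, 3.041] j6-> 0.19
```

Converted, 74 mm / 1000 = 0.074, 70 mm / 1000 = 0.07, -0.1 rad / 3.1416 = -0.0318.

Emit:
{"method": "send_path", "body": {"plan": "0,0,0.04,0,0,-0.0318 | 0,0.0005,0.07,0,0,-0.0318 | 0,0.0005,0.074,0,0,-0.0318 | 0,0.0005,0.074,0,0,-0.0318", "jaw": 0.4}}

```text
time_s: 6.6
eef_pos: [485.5, 254.5, 326.1]
ee_rot: [0.001, 0.64, 0.768, 0.001]
force: [-0.1, 1.1, 0.7]
grip_width: 0.399
grip_force: 0.0
```

```bash
python3 -c "
from h import *
go([487.2,253.8,326],.181); print(readout.sense()['force'])"
```

```text
k False row [-1.0, 1.6, 0.1] [0.002, -0.0, 0.0] j6-> 0.09
k True row [-1.0, 1.6, 0.1] [0.0, 0.003, -3.142] j6-> 0.09
[-0.096542    1.09010215  0.732575  ]
```

Converted, -1 mm / 1000 = -0.001.

Emit:
{"method": "send_path", "body": {"plan": "-0.001,0.001,0,0,0,0 | -0.001,0.001,0,0,0,0 | -0.001,0.001,0,0,0,0 | -0.001,0.001,0,0,0,0 | -0.001,0.001,0,0,0,0 | -0.001,0.001,0,0,0,0", "jaw": 0, "grip_n": 40}}

```text
time_s: 7.2
eef_pos: [486.6, 253.5, 326.5]
ee_rot: [0.0, 0.64, 0.768, 0.0]
force: [-7.4, -2.2, 9.7]
grip_width: 0.083
grip_force: 40.5
```

```bash
python3 -c "
from h import *
go([487.2,253.8,326],.181); s=readout.sense();print(s['force'],s['wrist_torque'])"
```

```text
k False row [0.2, 0.7, 0.5] [0.001, 0.0, 0.0] j6-> 0.09
k True row [0.2, 0.7, 0.5] [-0.0, 0.001, -3.141] j6-> 0.09
[-7.3796286  -2.21715685  9.7295804 ] [-0.41243307  1.3203311   0.04200971]
```

Converted, -33 mm / 1000 = -0.033, -25 mm / 1000 = -0.025.

Emit:
{"method": "send_path", "body": {"plan": "0,-0.0005,-0.008,0,0,0 | 0,-0.0005,-0.016,0,0,0 | 0,-0.0005,-0.025,0,0,0 | 0,-0.0005,-0.033,0,0,0 | 0,-0.0005,-0.033,0,0,0", "jaw": 0, "grip_n": 60}}

```text
time_s: 7.7
eef_pos: [486.4, 253.5, 357.6]
ee_rot: [-0.0, 0.64, 0.768, -0.0]
force: [-3.8, -0.6, -11.1]
grip_width: 0.079
grip_force: 60.2
```

```bash
python3 -c "
from h import *
s=readout.sense();print(s['force'],s['wrist_torque'],s['eef_pos'])"
```

```text
[ -3.7954164   -0.61917685 -11.09962336] [-0.1662204   0.68882431 -0.07218187] [486.36764718 253.47891508 357.56778941]
```

Converted, -2 mm / 1000 = -0.002, -0.9 rad / 3.1416 = -0.2865.

Emit:
{"method": "send_path", "body": {"plan": "0,0,-0.002,0,0,0 | 0,0,-0.002,0,0,-0.0446 | 0,0,-0.002,0,0,-0.0891 | 0,0,-0.002,0,0,-0.1337 | 0,0,-0.002,0,0,-0.1783 | 0,0,-0.002,0,0,-0.2228 | 0,0,-0.002,0,0,-0.2674 | 0,0,-0.002,0,0,-0.2865"}}

```text
time_s: 8.5
eef_pos: [486.9, 253.9, 358.9]
ee_rot: [0.0, 0.24, 0.971, 0.001]
force: [0.0, 2.5, -11.6]
grip_width: 0.075
grip_force: 60.2
```

```bash
python3 -c "
from h import *
s=readout.sense();print(s['force'],s['wrist_torque'],s['eef_pos'])"
```

```text
[ 9.59719725e-03  2.47574709e+00 -1.16116121e+01] [ 0.54865117  0.00468173 -0.077488  ] [486.93092473 253.91186493 358.87978753]
```

Now set it down onto the block, release, back off upward and view.

Converted, 3 mm / 1000 = 0.003, 1.5 mm / 1000 = 0.0015.

Emit:
{"method": "send_path", "body": {"plan": "0,0,0.0015,0,0,0 | 0,0,0.003,0,0,0 | 0,0,0.003,0,0,0"}}

```text
time_s: 8.8
eef_pos: [486.8, 253.8, 356.7]
ee_rot: [0.001, 0.243, 0.97, 0.001]
force: [0.3, 4.9, -6.7]
grip_width: 0.072
grip_force: 60.9
```

Emit:
{"method": "send_path", "body": {"plan": "0,0,0,0,0,0 | 0,0,0,0,0,0 | 0,0,0,0,0,0 | 0,0,-0.03,0,0,0 | 0,0,-0.06,0,0,0 | 0,0,-0.08,0,0,0.0318 | 0,0,-0.08,0,0,0.0318", "jaw": 0.6}}

```text
time_s: 9.5
eef_pos: [486.8, 253.4, 439.2]
ee_rot: [0.003, 0.292, 0.957, 0.001]
force: [-0.3, 0.2, 0.0]
grip_width: 0.597
grip_force: 0.0
```

```bash
python3 - <<'E'
from edge import *
np.set_printoptions(precision=2,suppress=True)
c=cams.calibration('wrist')
im,d=cams.capture('wrist'); save(im,'w4.png')
P,u,v=cloud('wrist',d,c)
t=P[(P[:,2]>260)&(P[:,2]<330)&(abs(P[:,0]-486)<30)&(abs(P[:,1]-254)<30)]
if len(t): print('tee',cv2.minAreaRect(t[t[:,2]>t[:,2].max()-5][:,:2].astype(np.float32)),np.median(t[:,2]),t[:,2].max(),len(t))
a=.079
go([493.5,174.5,400],a)
E
```

```text
tee ((487.0313720703125, 253.8990020751953), (8.000482559204102, 40.017452239990234), 61.906063079833984) 305.81631546556247 308.17340812206726 944
k False row [-49.4, -61.9, 37.0] [0.003, 0.001, 0.903] j6-> -0.72
k True row [-49.4, -61.9, 37.0] [-0.001, 0.003, -2.239] j6-> -0.72
```

```bash
python3 - <<'E'
from h import *
go([494.4,162.5,400],.079)
E
```

```text
k False row [-56.8, -71.4, 37.0] [0.003, 0.001, 0.903] j6-> -0.72
k True row [-56.8, -71.4, 37.0] [-0.001, 0.003, -2.239] j6-> -0.72
```

Units first: shifts go in shares of 1000 mm and turns go in shares of pi rad. So -71 mm / 1000 = -0.071, -57 mm / 1000 = -0.057, 0.903 rad / 3.1416 = 0.2874.

Emit:
{"method": "send_path", "body": {"plan": "-0.02,-0.025,0,0,0,0.0446 | -0.04,-0.05,0,0,0,0.0891 | -0.057,-0.071,0,0,0,0.1337 | -0.057,-0.071,0,0,0,0.1783 | -0.057,-0.071,0.01,0,0,0.2228 | -0.057,-0.071,0.025,0,0,0.2674 | -0.057,-0.071,0.037,0,0,0.2874 | -0.057,-0.071,0.037,0,0,0.2874", "jaw": 0.5}}

```text
time_s: 10.35
eef_pos: [494.1, 162.6, 396.6]
ee_rot: [-0.001, 0.679, 0.734, -0.002]
force: [-0.5, -0.7, -0.4]
grip_width: 0.503
grip_force: 0.0
```

```bash
python3 - <<'E'
from edge import *
np.set_printoptions(precision=2,suppress=True)
c=cams.calibration('wrist')
im,d=cams.capture('wrist')
P,u,v=cloud('wrist',d,c)
hd=P[(P[:,2]>212)&(P[:,2]<220)&(abs(P[:,0]-494)<40)&(abs(P[:,1]-175)<50)]
r=cv2.minAreaRect(hd[:,:2].astype(np.float32)); print('handle',r,np.median(hd[:,2]))
go([494.4,162.5,266],.079)
E
```

```text
handle ((493.89410400390625, 174.0498504638672), (11.965740203857422, 62.76887893676758), 4.8538947105407715) 215.13607537661204
k False row [-0.2, 0.4, 131.9] [-0.003, 0.0, 0.002] j6-> 0.01
k True row [-0.2, 0.4, 131.9] [-0.0, -0.004, -3.14] j6-> 0.01
```

Converted, 131 mm / 1000 = 0.131, 120 mm / 1000 = 0.12.

Emit:
{"method": "send_path", "body": {"plan": "0,0.0004,0.045,0,0,0 | 0,0.0004,0.09,0,0,0 | 0,0.0004,0.12,0,0,0 | 0,0.0004,0.131,0,0,0 | 0,0.0004,0.131,0,0,0"}}

```text
time_s: 10.9
eef_pos: [494.9, 162.8, 267.8]
ee_rot: [-0.0, 0.678, 0.735, -0.001]
force: [0.5, -0.2, -0.1]
grip_width: 0.503
grip_force: 0.0
```

```bash
python3 -c "
from h import *
go([494.6,162.5,266],.081)
s=readout.sense();print(s['force'],s['wrist_torque'],s['eef_pos'])"
```

```text
k False row [-0.3, -0.3, 1.8] [-0.001, 0.0, -0.002] j6-> 0.01
k True row [-0.3, -0.3, 1.8] [0.0, 0.002, 3.14] j6-> 0.01
[ 0.48512274 -0.19276565 -0.08407031] [ 0.01819843  0.0222232  -0.00334456] [494.92596561 162.78964126 267.80837546]
```

Converted, 1 mm / 1000 = 0.001.

Emit:
{"method": "send_path", "body": {"plan": "0,0,0.001,0,0,0 | 0,0,0.001,0,0,0 | 0,0,0.001,0,0,0 | 0,0,0.001,0,0,0 | 0,0,0.001,0,0,0 | 0,0,0.001,0,0,0", "jaw": 0, "grip_n": 80}}

```text
time_s: 11.5
eef_pos: [495.2, 162.9, 268.9]
ee_rot: [0.001, 0.679, 0.734, 0.001]
force: [-2.6, -0.4, 7.1]
grip_width: 0.115
grip_force: 78.9
```

```bash
python3 -c "
from h import *
go([494.6,162.5,266],.081)
s=readout.sense();print(s['force'],s['wrist_torque'],s['eef_pos'])"
```

```text
k False row [-0.3, -0.6, 2.9] [0.003, 0.0, -0.002] j6-> 0.01
k True row [-0.3, -0.6, 2.9] [0.0, -0.004, 3.139] j6-> 0.01
[-2.60664161 -0.4357428   7.07021039] [-0.03124179  0.49330669  0.18439703] [495.20389819 162.86554157 268.90415222]
```

Converted, -15 mm / 1000 = -0.015, -12 mm / 1000 = -0.012.

Emit:
{"method": "send_path", "body": {"plan": "0,0,-0.004,0,0,0 | 0,0,-0.008,0,0,0 | 0,0,-0.012,0,0,0 | 0,0,-0.015,0,0,0 | 0,0,-0.015,0,0,0"}}

```text
time_s: 12.0
eef_pos: [494.9, 162.8, 282.3]
ee_rot: [0.0, 0.679, 0.734, 0.0]
force: [-1.1, 0.8, -8.8]
grip_width: 0.124
grip_force: 78.1
```

```bash
python3 -c "
from h import *
s=readout.sense();print(s['force'],s['wrist_torque'],s['eef_pos']); go([0,0,0],.081)"
```

```text
[-1.13109853  0.8116208  -8.81408781] [-0.02097866  0.36543295  0.07539479] [494.89687008 162.83585707 282.32323857]
k False row [-123.7, -506.1, 282.3] [0.0, 0.0, -0.003] j6-> 0.01
k True row [-123.7, -506.1, 282.3] [0.0, -0.0, 3.139] j6-> 0.01
```

Converted, -10 mm / 1000 = -0.01, -5 mm / 1000 = -0.005.

Emit:
{"method": "send_path", "body": {"plan": "0,0,-0.0015,0,0,0 | 0,-0.005,-0.0015,0,0,0 | 0,-0.01,-0.0015,0,0,0"}}

```text
time_s: 12.3
eef_pos: [485.4, 161.8, 284.0]
ee_rot: [0.001, 0.679, 0.734, 0.001]
force: [3.2, 0.0, -7.2]
grip_width: 0.119
grip_force: 78.6
```

```bash
python3 -c "
from h import *
s=readout.sense();print(s['force'],s['wrist_torque'],s['eef_pos'])
im,d=cams.capture('side'); cv2.imwrite('pics/s2.png',cv2.resize(im[150:330,150:350,::-1],None,fx=3,fy=3))"
```

```text
[ 3.24631849e+00  3.38753719e-03 -7.24762022e+00] [-0.25733686 -0.95812723 -0.15989555] [485.35891838 161.76130357 284.00701932]
```

View pics/s2.png

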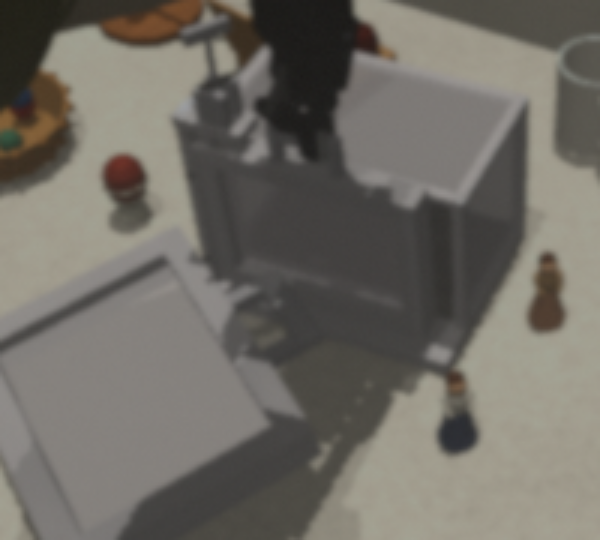

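Side crop: door A, held by the gripper, is moving out of case_a, with tee_a parked up at (205,30). The large look-alike at lower left looks as if it lies flat now, so I'll check that in depth before moving on.

```bash
python3 - <<'E'
from cloud import *
np.set_printoptions(precision=1,suppress=True)
a=np.load('topd.npy'); im,b=cams.capture('top'); np.save('topd2.npy',b); save(im,'top2.png')
for n,d,cam,c in [('top0',a,'top',None),('top2',b,'top',None),('w2',np.load('w2d.npy'),'wrist',np.load('w2c.npy',allow_pickle=True).item())]:
    P,u,v=cloud(cam,d,c)
    m=(P[:,1]>120)&(P[:,1]<520)&(P[:,0]<390)&(P[:,0]>60)&(P[:,2]>8)&(P[:,2]<320)
    Q=P[m]; print(n,len(Q))
    for lo,hi in [(8,50),(50,100),(100,150),(150,200),(200,250),(250,320)]:
        q=Q[(Q[:,2]>lo)&(Q[:,2]<hi)]
        if len(q): print(lo,hi,len(q),np.percentile(q,[2,98],axis=0).ravel())
E
```

```text
top0 2860
8 50 627 [152.4 212.9   8.6 322.8 406.4  47.5]
50 100 285 [141.6 213.   51.6 329.6 408.5  98.4]
100 150 103 [134.9 207.2 100.4 332.7 412.4 149.1]
150 200 148 [133.2 208.1 151.4 331.8 413.6 199.9]
200 250 1324 [142.  218.6 201.1 320.9 425.2 233.5]
250 320 373 [157.4 289.4 252.4 258.7 453.4 317.7]
top2 1721
8 50 1435 [235.8 136.8  22.1 383.  417.3  48.6]
50 100 286 [267.6 120.1  50.3 389.4 388.8  72.2]
w2 143965
8 50 103055 [191.8 145.9  23.1 386.  371.8  46. ]
50 100 4525 [304.8 121.6  50.8 389.2 202.   58.8]
100 150 929 [324.2 224.6 137.5 337.5 245.9 149.8]
150 200 16317 [308.4 224.6 153.2 383.3 252.6 199.5]
200 250 19139 [317.9 238.6 200.6 389.1 258.4 222.1]
```

View pics/top2.png

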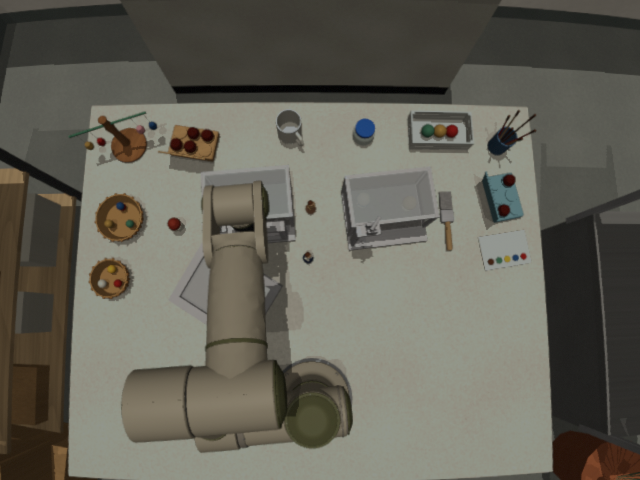

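```bash
python3 - <<'E'
from cloud import *
np.set_printoptions(precision=1,suppress=True)
for n,d,cam,c in [('w2',np.load('w2d.npy'),'wrist',np.load('w2c.npy',allow_pickle=True).item()),('top2',np.load('topd2.npy'),'top',None)]:
    P,u,v=cloud(cam,d,c)
    for x in range(370,470,10):
        q=P[(P[:,0]>x)&(P[:,0]<x+10)&(P[:,1]>60)&(P[:,1]<300)&(P[:,2]>5)&(P[:,2]<100)]
        if len(q)>3: print(n,x,len(q),np.percentile(q,[5,95],axis=0).ravel())
s=readout.sense();print(s['force'],s['eef_pos'])
E
```

```text
w2 370 3873 [370.5 149.4  34.3 379.5 292.9  58.1]
w2 380 3607 [380.5 164.7  35.1 389.5 293.4  58.2]
w2 390 3393 [390.5 177.1  36.  399.5 293.9  58.2]
w2 400 3443 [400.5 166.3  36.8 409.5 293.8  58.2]
w2 410 3183 [410.5 160.1  37.5 419.4 294.3  58.4]
w2 420 2969 [420.5 154.   38.4 429.5 294.8  58.4]
w2 430 3205 [430.5 151.6  39.3 439.5 294.7  58.4]
w2 440 3026 [440.4 163.9  42.1 449.4 296.9  58.5]
w2 450 1769 [450.3 176.6  44.8 459.1 297.4  58.7]
w2 460 1182 [460.7 217.1   8.4 469.6 298.2  58.7]
top2 400 5 [401.2  69.4   5.2 409.3 124.4   6.5]
[ 2.4 -0.4 -8.2] [484.8 161.9 284. ]
```

The look-alike was toppled by the arm earlier. It now lies in front of case_a, its edge resting by the sill at x≈455, z≤58. It is not a listed thing, but it is in the way, so I'll ease forward slowly and watch the force.

Converted, -9 mm / 1000 = -0.009, -6 mm / 1000 = -0.006.

Emit:
{"method": "send_path", "body": {"plan": "0,-0.003,0,0,0,0 | 0,-0.006,0,0,0,0 | 0,-0.009,0,0,0,0 | 0,-0.009,0,0,0,0"}}

```text
time_s: 12.8
eef_pos: [475.8, 161.1, 283.8]
ee_rot: [0.0, 0.679, 0.734, 0.0]
force: [2.9, -1.5, -7.8]
grip_width: 0.122
grip_force: 78.7
```

```bash
python3 -c "
from h import *
s=readout.sense();print(s['force'],s['wrist_torque'],s['eef_pos'],s['ee_rot'])"
```

```text
[ 2.89408343 -1.4907141  -7.75744666] [-0.61250287 -1.11134701 -0.12367363] [475.82099156 161.14533014 283.76556531] [4.00577714e-04 6.78993527e-01 7.34144148e-01 1.12257855e-05]
```

Converted, -19 mm / 1000 = -0.019, -16 mm / 1000 = -0.016.

Emit:
{"method": "send_path", "body": {"plan": "0,-0.004,0,0,0,0 | 0,-0.008,0,0,0,0 | 0,-0.012,0,0,0,0 | 0,-0.016,0,0,0,0 | 0,-0.019,0,0,0,0 | 0,-0.019,0,0,0,0"}}

```text
time_s: 13.4
eef_pos: [456.6, 159.8, 283.6]
ee_rot: [-0.0, 0.679, 0.734, -0.0]
force: [2.6, -1.7, -8.1]
grip_width: 0.122
grip_force: 78.6
```

```bash
python3 -c "
from h import *
s=readout.sense();print(s['force'],s['wrist_torque'],s['eef_pos'],s['ee_rot'])"
```

```text
[ 2.61894616 -1.72703708 -8.07230677] [-0.70227602 -0.93173944 -0.1604886 ] [456.5696799  159.837476   283.60270233] [-1.55889462e-04  6.78947320e-01  7.34186944e-01 -2.08705200e-04]
```

Converted, -45 mm / 1000 = -0.045, -25 mm / 1000 = -0.025.

Emit:
{"method": "send_path", "body": {"plan": "0,0,-0.01,0,0,0 | 0,0,-0.025,0,0,0 | 0,0,-0.045,0,0,0"}}

```text
time_s: 13.7
eef_pos: [456.0, 160.2, 328.6]
ee_rot: [-0.002, 0.679, 0.734, -0.002]
force: [-0.5, 0.1, -8.5]
grip_width: 0.119
grip_force: 78.5
```

```bash
python3 -c "
from h import *
s=readout.sense();print(s['force'],s['wrist_torque'],s['eef_pos'])"
```

```text
[-0.53639442  0.13010613 -8.46033429] [ 0.0350622   0.07884159 -0.02402496] [455.97592576 160.20928517 328.57806712]
```

Converted, -105 mm / 1000 = -0.105, -60 mm / 1000 = -0.06.

Emit:
{"method": "send_path", "body": {"plan": "0,-0.01,-0.02,0,0,0 | 0,-0.025,-0.045,0,0,0 | -0.02,-0.04,-0.057,0,0,0 | -0.06,-0.042,-0.057,0,0,0 | -0.105,-0.044,-0.057,0,0,0"}}

```text
time_s: 14.2
eef_pos: [420.4, 51.6, 386.9]
ee_rot: [-0.0, 0.678, 0.735, 0.001]
force: [0.7, -0.9, -4.7]
grip_width: 0.117
grip_force: 79.3
```

```bash
python3 -c "
from h import *
s=readout.sense();print(s['force'],s['joints'])
go([417,-259,385],.123)"
```

```text
[ 0.70319441 -0.94392526 -4.66728053] [-1.56574923e-01  3.19537227e-02  1.61823263e+00  1.34702377e-03
  1.49144158e+00 -2.37667670e-01]
k False row [-309.3, -28.5, 1.5] [0.0, -0.001, -0.042] j6-> -0.24
k True row [-309.3, -28.5, 1.5] [-0.002, -0.0, 3.1] j6-> -0.24
```

Converted, -304 mm / 1000 = -0.304, -270 mm / 1000 = -0.27, -0.042 rad / 3.1416 = -0.0134.

Emit:
{"method": "send_path", "body": {"plan": "-0.045,-0.004,0.001,0,0,0 | -0.09,-0.008,0.001,0,0,0 | -0.135,-0.012,0.001,0,0,-0.0032 | -0.18,-0.016,0.001,0,0,-0.0064 | -0.225,-0.02,0.001,0,0,-0.0095 | -0.27,-0.024,0.001,0,0,-0.0134 | -0.304,-0.027,0.001,0,0,-0.0134 | -0.304,-0.027,0.001,0,0,-0.0134"}}

```text
time_s: 15.0
eef_pos: [417.5, -256.4, 384.6]
ee_rot: [-0.001, 0.665, 0.747, 0.0]
force: [-0.5, 2.1, -4.6]
grip_width: 0.116
grip_force: 79.3
```

```bash
python3 -c "
from h import *
s=readout.sense();print(s['force'],s['joints'])
go([417,-259,285],.123)"
```

```text
[-0.50857385  2.07010322 -4.64002334] [-7.90478731e-01  1.88484021e-01  1.44838627e+00  1.67976398e-04
  1.50659585e+00 -9.06848335e-01]
k False row [-2.7, -0.7, 99.6] [-0.001, -0.002, -0.007] j6-> -0.91
k True row [-2.7, -0.7, 99.6] [-0.002, 0.002, 3.135] j6-> -0.91
```

Converted, 99 mm / 1000 = 0.099, 80 mm / 1000 = 0.08, -0.006 rad / 3.1416 = -0.0019.

Emit:
{"method": "send_path", "body": {"plan": "-0.002,0,0.04,0,0,-0.0019 | -0.002,0,0.08,0,0,-0.0019 | -0.002,0,0.099,0,0,-0.0019 | -0.002,0,0.099,0,0,-0.0019 | -0.002,0,0.099,0,0,-0.0019"}}

```text
time_s: 15.5
eef_pos: [418.7, -255.2, 287.0]
ee_rot: [0.0, 0.661, 0.75, 0.0]
force: [0.7, -0.5, -3.4]
grip_width: 0.117
grip_force: 79.3
```

```bash
python3 - <<'E'
from edge import *
np.set_printoptions(precision=2,suppress=True)
s=readout.sense();print(s['force'],s['eef_pos'])
c=cams.calibration('wrist'); im,d=cams.capture('wrist'); save(im,'w5.png'); np.save('w5d.npy',d); np.save('w5c.npy',c,allow_pickle=True)
P,u,v=cloud('wrist',d,c)
def rect(n,m):
    q=P[m]; print(n,len(q),(cv2.minAreaRect(q[:,:2].astype(np.float32)),np.percentile(q[:,2],[5,50,95])) if len(q)>5 else '')
near=lambda x,y,r:(abs(P[:,0]-x)<r)&(abs(P[:,1]-y)<r)
rect('block',near(476,-160,40)&(P[:,2]>243)&(P[:,2]<251))
rect('bracket',near(476,-150,45)&(P[:,2]>209)&(P[:,2]<219))
rect('tee',near(476,-160,40)&(P[:,2]>299)&(P[:,2]<312))
rect('doortop',(abs(P[:,0]-410)<35)&(P[:,1]>-240)&(P[:,1]<-140)&(P[:,2]>185)&(P[:,2]<200))
E
```

```text
[ 0.75 -0.47 -3.42] [ 418.69 -255.2   287.01]
block 7551 (((477.9735107421875, -159.6329803466797), (29.809669494628906, 28.052907943725586), 6.358364582061768), array([243.91, 246.98, 250.12]))
bracket 5248 (((478.02685546875, -159.57339477539062), (31.20305061340332, 50.77738952636719), 7.147257328033447), array([210.74, 213.14, 216.81]))
tee 0 
doortop 11592 (((411.7821960449219, -192.95858764648438), (27.485027313232422, 97.53345489501953), 7.318358898162842), array([193.98, 195.28, 196.41]))
```

View pics/w5.png

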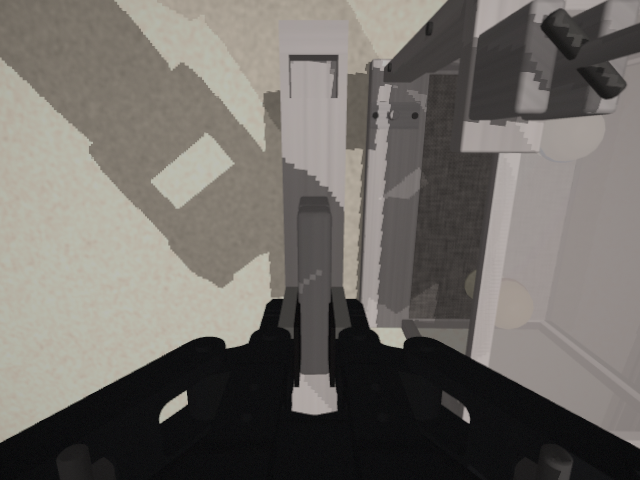

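The view shows the door top with its slot at (313,78), the stub on the sill at (390,115), and the bracket with the parked tee at upper right. I can measure the stub relative to the door in this one picture.

```bash
cat > meas.py <<'E'
from edge import *
def meas(d,c,x0=(411,-193),a=.125,st=(475.5,-159.8)):
    P,u,v=cloud('wrist',d,c)
    M=np.array([[np.cos(a),-np.sin(a),0],[np.sin(a),np.cos(a),0],[0,0,1]])
    L=(P-[*x0,0])@M
    q=L[(L[:,2]>191)&(L[:,2]<200)&(abs(L[:,0])<30)&(abs(L[:,1])<70)]
    T=np.arange(-35,48,3); lo=[];hi=[]
    for t in T:
        w=q[abs(q[:,1]-t)<2]; lo.append(w[:,0].min()); hi.append(w[:,0].max())
    pl=np.polyfit(T,lo,1);ph=np.polyfit(T,hi,1)
    yaw=a-(pl[0]+ph[0])/2
    print('door lo/hi',pl,ph,'yaw',yaw,'+y end',q[:,1].max())
    s=L[(abs(P[:,0]-st[0])<10)&(abs(P[:,1]-st[1])<10)&(P[:,2]>25)&(P[:,2]<31)]
    print('stub local n',len(s),s.min(0),s.max(0),'centre',(s.min(0)+s.max(0))/2)
    print('door centre x at end-20:',(np.polyval(pl,q[:,1].max()-20)+np.polyval(ph,q[:,1].max()-20))/2)
    return P,L
E
python3 - <<'E'
from meas import *
np.set_printoptions(precision=3,suppress=True)
c=np.load('w5c.npy',allow_pickle=True).item(); d=np.load('w5d.npy')
P,L=meas(d,c)
# case b front edge yaw & roof front edge
q=L[(L[:,2]>168)&(L[:,2]<176)&(L[:,0]>60)]
M=[];T=np.arange(-140,20,4)
for t in T:
    w=q[abs(q[:,1]-t)<2]; M.append(w[:,0].min() if len(w)>3 else np.nan)
M=np.array(M);k=~np.isnan(M);print('roof front',np.round(M,1)); 
q=L[(L[:,2]>16)&(L[:,2]<20)&(L[:,0]>30)&(L[:,0]<60)]
E=np.array([q[abs(q[:,1]-t)<2][:,0].min() if (abs(q[:,1]-t)<2).sum()>3 else np.nan for t in T]);print('sill front',np.round(E,1))
s=readout.sense(); print(s['eef_pos'],s['ee_rot'])
E
```

```text
door lo/hi [ -0.009 -12.535] [-0.004 14.355] yaw 0.13149805859964675 +y end 48.71226120855995
stub local n 73 [65.242 21.136 25.064] [72.163 28.297 28.722] centre [68.702 24.716 26.893]
door centre x at end-20: 0.7231913806198964
roof front [130.9 123.4 117.3 110.7 103.3  95.3  89.2  89.3  88.9  89.2  89.   89.3
  89.3  89.1  89.5  89.3  89.3  89.5  89.3  89.6  89.6  89.5  89.5  89.6
  89.4  89.5  89.6  89.6  89.8  89.5  89.9  89.9  89.9  89.3  90.3  90.8
 109.9 109.3 109.9 120.7]
sill front [48.  48.7 48.5 48.5 48.3 48.3 49.1 48.7 48.7 48.5 48.5 48.3 49.  48.8
 48.9 48.8 48.5 48.4 48.3 48.9 48.9 48.7 48.6 49.2 49.1 49.  49.  48.6
 49.3 49.2 49.2 49.  48.9 48.8 49.2 49.8 49.1 48.9 49.7 49.4]
[ 418.813 -255.443  287.436] [0.001 0.661 0.75  0.   ]
```

Converted, 67 mm / 1000 = 0.067, 2.5 mm / 1000 = 0.0025, 0.012 rad / 3.1416 = 0.0038.

Emit:
{"method": "send_path", "body": {"plan": "-0.002,0.012,0.0015,0,0,0.0038 | -0.004,0.024,0.0025,0,0,0.0038 | -0.004,0.036,0.0025,0,0,0.0038 | -0.004,0.046,0.0025,0,0,0.0038 | -0.004,0.054,0.0025,0,0,0.0038 | -0.004,0.061,0.0025,0,0,0.0038 | -0.004,0.067,0.0025,0,0,0.0038 | -0.004,0.067,0.0025,0,0,0.0038"}}

```text
time_s: 16.35
eef_pos: [485.8, -250.9, 283.0]
ee_rot: [-0.0, 0.666, 0.746, 0.0]
force: [-0.1, 0.4, -3.9]
grip_width: 0.118
grip_force: 79.3
```

```bash
python3 - <<'E'
from meas import *
np.set_printoptions(precision=3,suppress=True)
s=readout.sense();print(s['force'],s['wrist_torque'],s['eef_pos'])
c=cams.calibration('wrist'); im,d=cams.capture('wrist'); save(im,'w6.png')
P,u,v=cloud('wrist',d,c); a=.12
L=(P-[476,-160,0])@np.array([[np.cos(a),-np.sin(a),0],[np.sin(a),np.cos(a),0],[0,0,1]])
for n,z0,z1,ys in [('door top',189,198,range(-70,-30,4)),('roof',168,176,range(-100,-30,6))]:
    q=L[(L[:,2]>z0)&(L[:,2]<z1)&(abs(L[:,0])<45)]
    print(n,[(t,round(w[:,0].min(),1),round(w[:,0].max(),1),round(np.median(w[:,2]),1)) for t in ys for w in [q[abs(q[:,1]-t)<2]] if len(w)>3])
E
```

```text
[-0.126  0.383 -3.905] [-0.038 -0.055  0.032] [ 485.832 -250.851  282.973]
door top [(-70, np.float64(-13.0), np.float64(13.5), np.float64(191.4)), (-66, np.float64(-13.3), np.float64(13.4), np.float64(191.4)), (-62, np.float64(-13.3), np.float64(13.8), np.float64(191.4)), (-58, np.float64(-13.1), np.float64(13.7), np.float64(191.4)), (-54, np.float64(-13.0), np.float64(13.6), np.float64(191.4)), (-50, np.float64(-13.3), np.float64(13.6), np.float64(191.5)), (-46, np.float64(-13.3), np.float64(13.5), np.float64(191.3)), (-42, np.float64(-13.1), np.float64(13.7), np.float64(191.3)), (-38, np.float64(-13.0), np.float64(13.8), np.float64(191.3)), (-34, np.float64(-12.9), np.float64(13.7), np.float64(191.3))]
roof [(-100, np.float64(22.1), np.float64(44.9), np.float64(171.4)), (-94, np.float64(22.1), np.float64(44.9), np.float64(171.4)), (-88, np.float64(22.1), np.float64(45.0), np.float64(171.3)), (-82, np.float64(22.0), np.float64(45.0), np.float64(171.3)), (-76, np.float64(22.1), np.float64(45.0), np.float64(171.2)), (-70, np.float64(22.2), np.float64(44.9), np.float64(171.3)), (-64, np.float64(22.2), np.float64(44.9), np.float64(171.3)), (-58, np.float64(22.2), np.float64(45.0), np.float64(171.4)), (-52, np.float64(22.3), np.float64(44.9), np.float64(171.4)), (-46, np.float64(22.2), np.float64(45.0), np.float64(171.3)), (-40, np.float64(22.2), np.float64(44.9), np.float64(171.2)), (-34, np.float64(22.2), np.float64(44.9), np.float64(171.2))]
```

Converted, 5 mm / 1000 = 0.005, 4 mm / 1000 = 0.004.

Emit:
{"method": "send_path", "body": {"plan": "0,0,0.001,0,0,0 | 0,0,0.002,0,0,0 | 0,0,0.003,0,0,0 | 0,0,0.004,0,0,0 | 0,0,0.005,0,0,0 | 0,0,0.005,0,0,0"}}

```text
time_s: 17.0
eef_pos: [485.3, -251.0, 277.9]
ee_rot: [-0.0, 0.666, 0.746, 0.0]
force: [0.4, -0.3, -4.1]
grip_width: 0.12
grip_force: 79.2
```

```bash
python3 -c "
from h import *
s=readout.sense();print(s['force'],s['wrist_torque'],s['eef_pos'])"
```

```text
[ 0.38853712 -0.2503156  -4.07709526] [-0.03112845 -0.03538079 -0.0085762 ] [ 485.28815863 -250.97738374  277.94019347]
```

Converted, 2 mm / 1000 = 0.002, 1.4 mm / 1000 = 0.0014.

Emit:
{"method": "send_path", "body": {"plan": "0,0,0.0007,0,0,0 | 0,0,0.0014,0,0,0 | 0,0,0.002,0,0,0 | 0,0,0.002,0,0,0"}}

```text
time_s: 17.4
eef_pos: [485.3, -251.0, 276.0]
ee_rot: [-0.0, 0.666, 0.746, 0.0]
force: [-0.4, 0.8, -4.1]
grip_width: 0.119
grip_force: 79.2
```

```bash
python3 -c "
from h import *
s=readout.sense();print(s['force'],s['wrist_torque'],s['eef_pos'])"
```

```text
[-0.37627569  0.84687672 -4.11572721] [-0.0575405  -0.0175784   0.02141109] [ 485.32178745 -250.95415221  275.98054325]
```

Converted, 2 mm / 1000 = 0.002, 1.4 mm / 1000 = 0.0014.

Emit:
{"method": "send_path", "body": {"plan": "0,0,0.0007,0,0,0 | 0,0,0.0014,0,0,0 | 0,0,0.002,0,0,0 | 0,0,0.002,0,0,0"}}

```text
time_s: 17.8
eef_pos: [485.3, -250.9, 274.0]
ee_rot: [-0.0, 0.666, 0.746, 0.0]
force: [0.1, 0.3, -4.1]
grip_width: 0.119
grip_force: 79.2
```

```bash
python3 -c "
from h import *
s=readout.sense();print(s['force'],s['wrist_torque'],s['eef_pos'])"
```

```text
[ 0.10210786  0.30678949 -4.10739826] [ 0.00097544 -0.07857287 -0.05930312] [ 485.31991055 -250.94722676  273.97664445]
```

Converted, 4 mm / 1000 = 0.004, 3 mm / 1000 = 0.003.

Emit:
{"method": "send_path", "body": {"plan": "0,0,0.001,0,0,0 | 0,0,0.002,0,0,0 | 0,0,0.003,0,0,0 | 0,0,0.004,0,0,0 | 0,0,0.004,0,0,0"}}

```text
time_s: 18.3
eef_pos: [485.3, -251.0, 269.9]
ee_rot: [-0.0, 0.666, 0.746, 0.0]
force: [-0.2, 0.4, -5.2]
grip_width: 0.121
grip_force: 79.2
```

```bash
python3 -c "
from h import *
s=readout.sense();print(s['force'],s['wrist_torque'],s['eef_pos'])"
```

```text
[-0.22487735  0.42237726 -5.18847863] [-0.02178287 -0.06694762  0.02017561] [ 485.28664453 -250.95253104  269.89954269]
```

Converted, 1.5 mm / 1000 = 0.0015, 1 mm / 1000 = 0.001.

Emit:
{"method": "send_path", "body": {"plan": "0,0,0.0005,0,0,0 | 0,0,0.001,0,0,0 | 0,0,0.0015,0,0,0 | 0,0,0.0015,0,0,0"}}

```text
time_s: 18.7
eef_pos: [485.4, -251.1, 268.9]
ee_rot: [0.0, 0.666, 0.746, -0.0]
force: [-0.2, -0.4, -1.7]
grip_width: 0.12
grip_force: 79.6
```

```bash
python3 -c "
from h import *
s=readout.sense();print(s['force'],s['wrist_torque'],s['eef_pos'])"
```

```text
[-0.19429469 -0.42396012 -1.6859137 ] [-0.13965385 -0.02501119 -0.02540508] [ 485.39362068 -251.1435378   268.94855995]
```

Converted, 0.7 mm / 1000 = 0.0007.

Emit:
{"method": "send_path", "body": {"plan": "0,0,0.0007,0,0,0 | 0,0,0.0007,0,0,0"}}

```text
time_s: 18.9
eef_pos: [485.5, -251.2, 268.9]
ee_rot: [0.001, 0.666, 0.746, 0.0]
force: [-2.5, 0.5, 4.7]
grip_width: 0.117
grip_force: 80.4
```

Emit:
{"method": "send_path", "body": {"plan": "0,0,0,0,0,0 | 0,0,0,0,0,0 | 0,0,0,0,0,0 | 0,0,0,0,0,0 | 0,0,-0.02,0,0,0 | 0,0,-0.06,0,0,0 | 0,0,-0.1,0,0,0 | 0,0,-0.131,0,0,0", "jaw": 0.5}}

```text
time_s: 19.7
eef_pos: [485.3, -250.9, 401.3]
ee_rot: [0.001, 0.666, 0.746, 0.0]
force: [-1.0, -0.2, 0.4]
grip_width: 0.505
grip_force: 0.0
```

Emit:
{"method": "send_path", "body": {"plan": "0.015,-0.002,0,0,0,0 | 0.04,-0.004,0,0,0,0 | 0.06,-0.005,0,0,0,0 | 0.06,-0.005,0,0,0,0 | 0.06,-0.005,0,0,0,0"}}

```text
time_s: 20.2
eef_pos: [473.6, -192.1, 399.0]
ee_rot: [0.0, 0.665, 0.746, -0.0]
force: [0.0, 0.1, -0.0]
grip_width: 0.5
grip_force: 0.0
```

```bash
python3 - <<'E'
from edge import *
np.set_printoptions(precision=2,suppress=True)
s=readout.sense();print(s['force'],s['eef_pos'])
c=cams.calibration('wrist'); im,d=cams.capture('wrist'); save(im,'w7.png')
P,u,v=cloud('wrist',d,c)
def rect(n,m):
    q=P[m]; print(n,len(q),(cv2.minAreaRect(q[:,:2].astype(np.float32)),np.percentile(q[:,2],[5,50,95])) if len(q)>5 else '')
near=lambda x,y,r:(abs(P[:,0]-x)<r)&(abs(P[:,1]-y)<r)
rect('block',near(476,-160,30)&(P[:,2]>244)&(P[:,2]<250))
rect('tee',near(476,-160,30)&(P[:,2]>300)&(P[:,2]<312))
rect('handle',near(485,-240,45)&(P[:,2]>212)&(P[:,2]<219))
rect('doortop',(abs(P[:,0]-485)<35)&(P[:,1]>-330)&(P[:,1]<-190)&(P[:,2]>175)&(P[:,2]<181))
E
```

```text
[ 0.02  0.07 -0.04] [ 473.6  -192.05  399.  ]
block 748 (((478.6174011230469, -159.35482788085938), (27.799047470092773, 27.714242935180664), 7.584004878997803), array([245.76, 247.2 , 248.5 ]))
tee 1581 (((478.2126159667969, -159.33644104003906), (8.196524620056152, 39.56598663330078), 55.45777893066406), array([303.37, 305.83, 306.96]))
handle 1251 (((484.5928649902344, -239.6933135986328), (11.58355712890625, 63.54030990600586), 6.454679489135742), array([213.86, 215.23, 216.35]))
doortop 3152 (((486.7905578613281, -260.3003234863281), (27.036109924316406, 143.2380828857422), 6.695160388946533), array([176.33, 177.42, 178.56]))
```

```bash
python3 - <<'E'
from h import *
go([478.3,-159.3,357],.968)
E
```

```text
k False row [32.4, 8.4, 41.8] [-0.0, 0.0, -0.854] j6-> -0.73
k True row [32.4, 8.4, 41.8] [0.0, 0.0, 2.287] j6-> -0.73
```

Converted, 32.4 mm / 1000 = 0.0324, 32 mm / 1000 = 0.032, -0.854 rad / 3.1416 = -0.2718.

Emit:
{"method": "send_path", "body": {"plan": "0.032,0.008,0,0,0,-0.0446 | 0.032,0.008,0,0,0,-0.0891 | 0.032,0.008,0,0,0,-0.1337 | 0.032,0.008,0,0,0,-0.1783 | 0.032,0.008,0,0,0,-0.2228 | 0.0324,0.0084,0,0,0,-0.2718 | 0.0324,0.0084,0.015,0,0,-0.2718 | 0.0324,0.0084,0.02,0,0,-0.2718", "jaw": 0.45}}

```text
time_s: 21.05
eef_pos: [478.1, -159.5, 377.5]
ee_rot: [-0.001, 0.297, 0.955, 0.0]
force: [-0.9, 0.4, -0.4]
grip_width: 0.448
grip_force: 0.0
```

```bash
python3 - <<'E'
from edge import *
np.set_printoptions(precision=2,suppress=True)
c=cams.calibration('wrist'); im,d=cams.capture('wrist')
P,u,v=cloud('wrist',d,c)
near=lambda x,y,r:(abs(P[:,0]-x)<r)&(abs(P[:,1]-y)<r)
q=P[near(478,-160,30)&(P[:,2]>300)&(P[:,2]<312)]; print(len(q),cv2.minAreaRect(q[:,:2].astype(np.float32)))
go([478.3,-159.3,357],.968)
E
```

```text
1952 ((478.69732666015625, -157.56483459472656), (53.79267501831055, 38.42253112792969), 79.58210754394531)
k False row [-0.2, 0.2, 20.3] [-0.0, -0.003, -0.001] j6-> -1.52
k True row [-0.2, 0.2, 20.3] [-0.004, 0.0, 3.14] j6-> -1.52
```

Converted, 20 mm / 1000 = 0.02, 12 mm / 1000 = 0.012.

Emit:
{"method": "send_path", "body": {"plan": "0,0,0.012,0,0,0 | 0,0,0.02,0,0,0 | 0,0,0.02,0,0,0"}}

```text
time_s: 21.4
eef_pos: [478.0, -158.8, 357.6]
ee_rot: [-0.001, 0.297, 0.955, 0.0]
force: [-0.3, 0.5, 0.2]
grip_width: 0.453
grip_force: 0.0
```

Emit:
{"method": "send_path", "body": {"plan": "0,0,0,0,0,0 | 0,0,0,0,0,0 | 0,0,0,0,0,0 | 0,0,0,0,0,0 | 0,0,0,0,0,0", "jaw": 0, "grip_n": 60}}

```text
time_s: 21.9
eef_pos: [478.2, -158.9, 359.4]
ee_rot: [0.001, 0.297, 0.955, -0.0]
force: [-0.8, -0.5, 4.0]
grip_width: 0.077
grip_force: 60.8
```

```bash
python3 -c "
from h import *
s=readout.sense();print(s['force'],s['wrist_torque'],s['eef_pos'])"
```

```text
[-0.79737834 -0.5088545   4.04120004] [-0.14709762  0.16763505  0.01509843] [ 478.24917404 -158.89220195  359.43787402]
```

Converted, -5 mm / 1000 = -0.005, -3 mm / 1000 = -0.003, 0.85 rad / 3.1416 = 0.2706.

Emit:
{"method": "send_path", "body": {"plan": "0,0,-0.003,0,0,0 | 0,0,-0.005,0,0,0.0318 | 0,0,-0.005,0,0,0.0764 | 0,0,-0.005,0,0,0.121 | 0,0,-0.005,0,0,0.1655 | 0,0,-0.005,0,0,0.2101 | 0,0,-0.005,0,0,0.2546 | 0,0,-0.005,0,0,0.2706"}}

```text
time_s: 22.7
eef_pos: [477.6, -159.4, 361.9]
ee_rot: [-0.002, 0.666, 0.746, -0.001]
force: [-2.0, -5.1, -11.8]
grip_width: 0.073
grip_force: 58.5
```

```bash
python3 -c "
from h import *
s=readout.sense();print(s['force'],s['wrist_torque'],s['eef_pos'])"
```

```text
[ -1.96264911  -5.09279524 -11.8294915 ] [-1.13406078  0.29270729  0.07276243] [ 477.56984546 -159.36503653  361.85845107]
```

Now lower with the pin.

Converted, 19 mm / 1000 = 0.019, 14 mm / 1000 = 0.014.

Emit:
{"method": "send_path", "body": {"plan": "0,0,0.004,0,0,0 | 0,0,0.009,0,0,0 | 0,0,0.014,0,0,0 | 0,0,0.019,0,0,0 | 0,0,0.019,0,0,0"}}

```text
time_s: 23.2
eef_pos: [477.6, -159.3, 342.9]
ee_rot: [-0.002, 0.664, 0.747, -0.001]
force: [-2.6, -6.0, -8.8]
grip_width: 0.077
grip_force: 59.0
```

```bash
python3 -c "
from h import *
s=readout.sense();print(s['force'],s['wrist_torque'],s['eef_pos'])"
```

```text
[-2.62975997 -5.95303102 -8.75608012] [-0.99235468  0.37235943 -0.01172998] [ 477.56195518 -159.34575478  342.91712791]
```

Converted, 14 mm / 1000 = 0.014, 13.5 mm / 1000 = 0.0135.

Emit:
{"method": "send_path", "body": {"plan": "0,0,0.004,0,0,0 | 0,0,0.008,0,0,0 | 0,0,0.012,0,0,0 | 0,0,0.0135,0,0,0 | 0,0,0.014,0,0,0 | 0,0,0.014,0,0,0"}}

```text
time_s: 23.8
eef_pos: [477.6, -159.3, 329.8]
ee_rot: [-0.001, 0.664, 0.747, -0.001]
force: [-4.0, -5.1, -5.2]
grip_width: 0.077
grip_force: 59.4
```

```bash
python3 -c "
from h import *
s=readout.sense();print(s['force'],s['wrist_torque'],s['eef_pos'])"
```

```text
[-3.99426371 -5.08120743 -5.2197527 ] [-0.94001164  0.55893659 -0.00675964] [ 477.5596497  -159.34713492  329.79103081]
```

Converted, 1.5 mm / 1000 = 0.0015, 1 mm / 1000 = 0.001.

Emit:
{"method": "send_path", "body": {"plan": "0,0,0.001,0,0,0 | 0,0,0.0015,0,0,0 | 0,0,0.0015,0,0,0"}}

```text
time_s: 24.1
eef_pos: [477.6, -159.3, 329.5]
ee_rot: [-0.0, 0.664, 0.747, -0.001]
force: [-5.5, -4.0, 2.4]
grip_width: 0.08
grip_force: 60.5
```

Emit:
{"method": "send_path", "body": {"plan": "0,0,0,0,0,0 | 0,0,0,0,0,0 | 0,0,0,0,0,0 | 0,0,-0.01,0,0,0 | 0,0,-0.04,0,0,0 | 0,0,-0.075,0,0,0 | -0.02,0,-0.075,0,0,0 | -0.02,0,-0.075,0,0,0", "jaw": 0.45}}

```text
time_s: 24.9
eef_pos: [480.7, -179.8, 405.4]
ee_rot: [0.001, 0.665, 0.747, 0.0]
force: [-0.1, 0.4, -0.4]
grip_width: 0.449
grip_force: 0.0
```

```bash
python3 - <<'E'
from edge import *
np.set_printoptions(precision=2,suppress=True)
s=readout.sense();print(s['force'],s['eef_pos'])
c=cams.calibration('wrist'); im,d=cams.capture('wrist'); save(im,'w8.png')
P,u,v=cloud('wrist',d,c)
def rect(n,m):
    q=P[m]; print(n,len(q),(cv2.minAreaRect(q[:,:2].astype(np.float32)),np.percentile(q[:,2],[5,50,95])) if len(q)>5 else '')
near=lambda x,y,r:(abs(P[:,0]-x)<r)&(abs(P[:,1]-y)<r)
rect('block',near(478,-160,30)&(P[:,2]>244)&(P[:,2]<250))
rect('tee',near(478,-160,30)&(P[:,2]>273)&(P[:,2]<320))
rect('handle',near(485,-240,45)&(P[:,2]>212)&(P[:,2]<219))
rect('doortop',(abs(P[:,0]-485)<35)&(P[:,1]>-330)&(P[:,1]<-190)&(P[:,2]>175)&(P[:,2]<181))
E
```

```text
[-0.05  0.42 -0.41] [ 480.68 -179.82  405.41]
block 1282 (((478.4413146972656, -159.3861541748047), (28.00470542907715, 27.703508377075195), 6.814702033996582), array([245.77, 247.14, 248.27]))
tee 986 (((478.47845458984375, -159.3778839111328), (7.728585243225098, 39.72296142578125), 6.304525852203369), array([274.45, 275.99, 277.21]))
handle 1213 (((484.72406005859375, -240.02642822265625), (11.932905197143555, 64.09168243408203), 6.732364654541016), array([213.49, 215.18, 216.33]))
doortop 2637 (((487.4411315917969, -262.9994201660156), (26.981565475463867, 137.33042907714844), 6.829782485961914), array([176.31, 177.39, 178.48]))
```

Converted, -100 mm / 1000 = -0.1, -80 mm / 1000 = -0.08.

Emit:
{"method": "send_path", "body": {"plan": "0,-0.02,-0.04,0,0,0 | 0,-0.04,-0.08,0,0,0 | 0,-0.06,-0.1,0,0,0 | 0,-0.06,-0.1,0,0,0"}}

```text
time_s: 25.35
eef_pos: [419.7, -185.1, 507.3]
ee_rot: [0.003, 0.664, 0.747, 0.0]
force: [0.3, 0.4, 0.8]
grip_width: 0.452
grip_force: 0.0
```

```bash
python3 - <<'E'
from cloud import *
im,b=cams.capture('top'); save(im,'top3.png')
for t in ['egg_3','figure_1','paintbrush']:
    print(t,[(np.round(s['uv'],1).tolist(),round(s['p'],2)) for s in cams.spot_point(t,'top')])
a=cv2.imread('pics/top0.png').astype(int); c=im[:,:,::-1].astype(int)
for n,(x,y) in dict(egg3=(174,224),fig1=(310,207),fig2=(308,257),brush=(447,220)).items():
    r=(slice(y-28,y+28),slice(x-10,x+10)) if n=='brush' else (slice(y-9,y+9),slice(x-9,x+9))
    print(n,abs(a[r]-c[r]).mean().round(1))
cv2.imwrite('pics/crop3.png',cv2.resize(im[150:340,150:480,::-1],None,fx=2.4,fy=2.4))
E
```

```text
egg_3 [([175.6, 225.1], 0.58)]
figure_1 [([311.8, 257.4], 0.61)]
paintbrush [([251.3, 210.0], 0.41)]
egg3 2.5
fig1 2.9
fig2 3.1
brush 26.9
```

View pics/crop3.png

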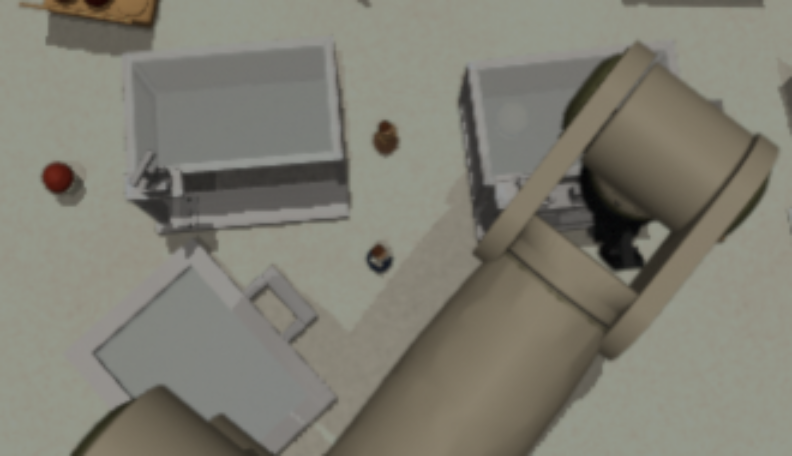

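The crop shows case_a empty with its tee parked at (150,170), and the figures and egg where they were. The door is on case_b. The arm hides the brush, but it never went near it.

```bash
python3 -c "
from h import *
print(order.finish_job())"
```

```text
the job is handed in; nothing more can be done
None
```

The door now hangs on case_b, fully on the sill with its pin home, and case_a's pin is parked up; but the arm knocked over the large look-alike door (not a listed thing) early on, and taking the real door off pushed it slightly. It is left lying in front of case_a; the figures and egg_3 are unmoved, while egg_1, egg_2 and the brush were never approached but not re-checked at the end.

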